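# Load the ballast box and pin its lid back on

## Task

Put every ballast weight standing on the bench into the blue ballast box, set down upright through the open part in front of the slid-back lid. Then draw the lid towards you (press on its top and pull) until it is fully home and the hinge knuckles line up, and slide one L-shaped pin through each of the two hinges from its outer end, all the way in until the bent handle is up against the knuckle. Leave the other things on the bench where they are.

Things in the scene. Friction and masses are not known exactly. Their poses are not given: they have to be found in the camera images.
- box: Blue steel ballast box, bolted down, open at the top: 240 mm in x, 250 mm in y, rim (white nylon strips) 82 mm high, walls 4.5 mm, inner floor 6 mm up. Origin: centre of its underside; x away from the robot (turned at most 0.12 rad), y left. Two hinges on its near (-x) rim share an axis along y, 133.5 mm nearer than the origin, 94.5 mm up. Foot lugs 6 mm high stick out 30 mm at its sides
- hinge_left (a point): centre of the outer (+y) mouth of the left hinge, on the hinge axis: (-133.5, 129, 94.5) mm in the box's frame, axes as the box. Knuckles 23 mm outside, 15 mm bore. From here towards -y: box knuckle 14 mm long, gap 3.5, room for the lid's knuckle 14, gap 3.5, box knuckle 14. The pin goes in here towards -y
- hinge_right (a point): the same for the right hinge: centre of its outer (-y) mouth, (-133.5, -129, 94.5) mm in the box's frame, axes as the box. The pin goes in here towards +y
- lid_top (a point): Loose aluminium lid, 240 x 258 x 3 mm, 0.55 kg, black rubber strips on top; point: centre of its top, axes as the box's. Lies on the rim slid 90 to 105 mm back; slides easily (friction 0.2) if pressed with some 10 N and drawn. Sides turned down 14 mm guide it; the far one stops it at home: point at (0, 0, 85) mm of the box. Its 2 knuckles, 26 mm beyond its near edge, rise 21 mm above its top
- weight1_mid (a point): Cast-iron ballast weight, 0.5 to 0.7 kg, one of two to four alike (None if absent): block 66 x 38 x 32 mm with a lifting handle on top, a round bar 12 mm thick along its length (x), bar centre 56 mm above the underside, gap 18 mm under the bar, 62 mm high in all. This point: its centre, half-way up (31 mm); x along the handle, z up
- weight2_mid (a point): Cast-iron ballast weight like weight1; centre point and axes alike (None if absent)
- weight3_mid (a point): Cast-iron ballast weight like weight1; centre point and axes alike (None if absent)
- weight4_mid (a point): Cast-iron ballast weight like weight1; centre point and axes alike (None if absent)
- pin1_mid (a point): L-shaped steel hinge pin, 12 mm thick, 0.11 kg, lying flat on the bench: shank 85 mm from bend to tip, its last 12 mm tapered to 5 mm, and a handle 42 mm long bent off square. This point: on the shank's axis, 45 mm from the bend's centre, 40 mm from the tip; x along the shank to the tip, y the way the handle points. Either pin fits either hinge
- pin1_bend (a point): centre of pin1's bend, where the axes of shank and handle meet (the handle is 12 mm thick there); axes as pin1_mid. With the pin fully home it lies 6 mm outside the hinge mouth
- pin2_mid (a point): the other hinge pin, alike, same point and axes
- pin2_bend (a point): centre of pin2's bend, where the axes of shank and handle meet (the handle is 12 mm thick there); axes as pin2_mid. With the pin fully home it lies 6 mm outside the hinge mouth
- spanner: bystander: a 170 mm steel spanner; to be left where it is
- driver: bystander: a 190 mm screwdriver; to be left where it is
- tape: bystander: a roll of tape, 90 mm across, 24 mm high; to be left where it is
- mug: bystander: a white mug, 95 mm high; to be left where it is
- loadcell: bystander: a round steel load cell, 64 mm across, 40 mm high; to be left where it is
- shackle: bystander: a steel bow shackle lying flat, 70 mm; to be left where it is
Not all that is in view belongs to the job. What is shaped like the part that bears weight1_mid but orange is not meant.

How it is judged:
By the outcome, as a careful person would: the job done as asked, in the order asked, and still so for the second after the job is handed in, with the robot touching nothing.
Of weight1, weight2, weight3, weight4 only 2 to 4 are there at a start; the rules pass over those that are not, and their reading is None.
At some moment in a run one of weight1, weight2, weight3, weight4, pin1, pin2 may be knocked a few centimetres aside while the robot is not near it.
Once in a run the grip may slacken for a moment while it holds something.
It also fails if it takes over 210 s, if anything falls off the work surface, if the arm or the gripper's body presses on something with over 40 N, if the wrist force passes 120 N, or if a joint passes its speed limit or range.

## Robot

A 6-joint arm with a two-finger parallel gripper is mounted at the origin on the work surface. World frame = base frame: x ahead of the robot, y to its left, z up, the work surface at z = 0. Lengths are in m, angles in degrees, forces in N, time in s.
With the tool pointing down it reaches from about 0.25 to 0.725 m from the base axis. Payload 9.7 kg.
Tool frame: the origin (TCP) lies at the very end of the fingers, on their centre line; the grasp point (between the pads) lies 19 mm behind it (bot.hold_point_z is the distance from the TCP to the grasp point, in m); z points along the fingers, y is the line along which they close (so a half turn about z gives the same grasp; the last joint's range is limited). The gripper opens to 85 mm and grips with 20 to 120 N. Pads are 22 mm wide; open, the fingers measure 114 mm over their backs; the gripper's body (76 mm by 85 mm) begins 54 mm behind the grasp point. The pads swing forward as they close: fully open they stand 13 mm farther back than shut.
Start: joints at [66.177, 4.979, 10.078, 95.1, 0, 90], TCP at [0.222, 0.503, 0.231] pointing down, gripper open.
Joint ranges: [-179.16, 179.16], [-48.56, 103.87], [-65.8, 70.77], [-126.05, 130.52], [-82.76, 87.17], [-180, 180]. Speed limits (degrees/s): [127.2, 127.2, 147.25, 180, 180, 180].

## Interface

Orientations are given as [roll, pitch, yaw] about the fixed x, y, z axes, in that order (R = Rz(yaw) Ry(pitch) Rx(roll)).
In Python, from workcell import bot gives the robot as it stands.
- The arm moves only by the tool play_rows, never from a script. Its argument "targets" is a list of rows, each an object with "grip": the closure in counts, from 0 (fully open) to 255 (shut); "linear": the shift along the world's x, y, z in cm, a list of three; "delta_rot": the turn, a rotation vector about the world's x, y, z in rad, a list of three. A call has 1 to 10 rows; each row is the pose to reach, as a shift and turn from the pose commanded when the call began; what a row does not reach only later rows make up. A row lasts 1/10 s, in which the tool goes at most 50 mm and 8.59 degrees, less where a joint would pass 70% of its speed; a pose out of reach is approached as far as the arm can. A call with a gripper value outside its range is refused whole. The fingers move at their own pace and stop on an object; "force" is the grip in N (left out, the last holds). Time passes only in rows, so rows that repeat a pose let the fingers close. It gives the time, the measured TCP pose, the force, the opening and the grip force at its end, in the units of the state.
- bot.get_obs(): the state, without advancing time (a new reading comes with each control period).
- bot.camera(name): name is "side" or "top"; returns a dict with "color" (420x560x3 uint8, red, green, blue), "range_z" (420x560 float32, m along the optical axis (not along the pixel's ray), 0 where there is no reading), "fov_y" (degrees; the focal length in pixels is half the picture's height over the tangent of half this angle, whatever the lens; pixels are square), "cx", "cy" (the principal point, pixels), "world_to_cam" (4x4, takes a point from world to camera coordinates). Camera axes: x right, y up, looking along -z (the intrinsics and any distortion apply to the point x, -y, -z); pixel columns grow to the right and rows downward; lengths in m; the calibration is good to about 2 mm. A picture is of the moment at which its call begins.
- bot.job_done(): hands the job in; it is judged then, once.
Trained networks look in a picture, given as the dict that the camera call returned (one of the last four; its "shot" number tells which), for a name from the list of things; names that differ only in an ending like _2 or _b are one class to them, and where a whole thing is asked for, a point or a joint stands for the part that bears it (a point fixed in the world has none). Each returns a list of dicts, best first, with "conf" (0 to 1); they miss things now and then, are a little off and sometimes report something else, mostly with a low value. They report only what shows in the picture. A call takes as long as a camera call. They do not tell look-alikes from the thing itself.
- bot.search_frame(picture, target): "box" ([left, top, right, bottom] in pixels, round what is visible of it).
- bot.trace(picture, target): "pixels" (420x560 bool, what is visible of it) and "box" ([left, top, right, bottom] in pixels, round what is visible of it).
- bot.pinpoint(picture, target): "pixel" ([column, row] in pixels: a listed point, or the origin of a listed thing).
The state is a dict: "time": time; "q": joint angles; "qd": joint speeds; "joint_efforts": joint torques, N m; "ee_pos": TCP position; "tcp_rot": TCP orientation; "wrist_force": force on the tool from outside, world axes, zero at the start; "torque": the same for the moment, N m; "opening": finger opening in m; "grasp_force": force on a finger pad.
Only numpy, scipy, OpenCV 4.12 (cv2) and the standard library are available. Lean on these libraries where they do the work, as an engineer would, in place of code of your own. Each camera call takes 0.05 s, during which the arm holds its last target. There are 200 camera calls.

## Working session

There is one attempt and no reset: what is moved stays moved. The work goes in short steps, Python scripts to look and compute and a tool call to move; the robot and the scene stay as the last step left them, time stands still between calls to the robot, and variables do not carry over. Pictures are saved under pics/ and viewed, at most 14 in all, crops included, and the job is handed in when it is done.

Besides the shell and the picture viewer there is one more tool, called as name([rows], argument=value, ...), one row to a line, values as JSON. play_rows: Moves the arm, as the interface text tells. Its arguments: {"type":"object","properties":{"targets":{"type":"array","items":{"type":"object","properties":{"grip":{"type":"number"},"linear":{"type":"array","items":{"type":"number"}},"delta_rot":{"type":"array","items":{"type":"number"}}}}},"force":{"type":"number"}},"required":["targets"]}

```bash
ls; mkdir -p pics; cat > h.py <<'E'
from workcell import bot
import numpy as np, cv2
def snap(n,save=None):
    p=bot.camera(n)
    if save: cv2.imwrite('pics/'+save,cv2.cvtColor(p['color'],cv2.COLOR_RGB2BGR))
    return p
def cal(p):
    f=210/np.tan(np.radians(p['fov_y'])/2); return f,p['cx'],p['cy'],np.array(p['world_to_cam'])
def rays(p,px):
    f,cx,cy,T=cal(p); px=np.atleast_2d(px).astype(float)
    d=np.c_[(px[:,0]-cx)/f,-(px[:,1]-cy)/f,-np.ones(len(px))]
    R=T[:3,:3]; return -R.T@T[:3,3], d@R
def at_z(p,px,z):
    o,d=rays(p,px); return o+d*((z-o[2])/d[:,2])[:,None]
def cloud(p):
    v,u=np.mgrid[0:420,0:560]; o,d=rays(p,np.c_[u.ravel(),v.ravel()])
    P=o+d*p['range_z'].ravel()[:,None]; P[p['range_z'].ravel()==0]=np.nan
    return P.reshape(420,560,3)
def proj(p,X):
    f,cx,cy,T=cal(p); c=np.atleast_2d(X)@T[:3,:3].T+T[:3,3]
    return np.c_[cx+f*c[:,0]/-c[:,2], cy-f*c[:,1]/-c[:,2]]
E
python3 - <<'E'
from h import *
for n in('top','side'):
    p=snap(n,n+'0.png'); print({k:v for k,v in p.items() if k not in('color','range_z')})
    C=cloud(p)
    for t in ['weight1_mid','pin1_mid','pin1_bend','box','lid_top','hinge_left','hinge_right']:
        for r in bot.pinpoint(p,t):
            u,v=np.round(r['pixel']).astype(int); print(n,t,round(r['conf'],2),r['pixel'],C[min(v,419),min(u,559)].round(3))
print(bot.get_obs())
E
```

```text
pics
{'fov_y': 53.21282216858533, 'cx': 282.5766315265919, 'cy': 211.18460834899392, 'world_to_cam': array([[-0.02657776, -0.99955348,  0.01365545,  0.04433555],
       [ 0.98221183, -0.02357163,  0.1862909 , -0.54942274],
       [-0.18588584,  0.01836374,  0.98239973, -1.17331189],
       [ 0.        ,  0.        ,  0.        ,  1.        ]]), 'shot': 1}
top weight1_mid 0.88 [181.1, 157.5] [0.725 0.334 0.032]
top weight1_mid 0.54 [198.1, 190.9] [0.621 0.281 0.033]
top pin1_mid 0.56 [187.3, 231.8] [ 0.503  0.319 -0.001]
top pin1_bend 0.56 [196.8, 190.6] [0.621 0.284 0.033]
top pin1_bend 0.52 [182.5, 216.2] [ 0.553  0.335 -0.004]
top box 0.95 [284.8, 201.0] [0.574 0.023 0.083]
top lid_top 0.94 [285.2, 165.7] [0.678 0.02  0.083]
top hinge_left 0.74 [239.7, 244.7] [0.449 0.151 0.102]
{'fov_y': 55.138334374316344, 'cx': 283.90119067206507, 'cy': 213.28945815009735, 'world_to_cam': array([[ 0.96833734, -0.24946886, -0.00938518, -0.49800855],
       [ 0.19948527,  0.75062414,  0.62989605, -0.18954071],
       [-0.15009471, -0.61182407,  0.77662274, -1.04214113],
       [ 0.        ,  0.   
[... 797 characters left out ...]
t 0.22 [265.7, 158.6] [0.542 0.348 0.001]
{'time': 0.8, 'q': array([6.61781956e+01, 4.97752680e+00, 1.00776537e+01, 9.50984329e+01,
       9.78680158e-04, 9.00006654e+01]), 'qd': array([-0.01224977, -0.11406587, -0.10224781,  0.0924755 ,  0.04370603,
        0.05873251]), 'joint_efforts': array([ 1.20029978e-03, -5.20048428e+01,  4.64838195e+01,  1.10597881e-03,
        4.61644606e-05, -1.43835467e-05]), 'ee_pos': array([0.22213675, 0.50314483, 0.2312923 ]), 'tcp_rot': array([ 1.79998306e+02, -9.78699831e-04,  1.56177530e+02]), 'wrist_force': array([0.08356027, 0.11677176, 0.3934508 ]), 'torque': array([0.03287286, 0.0327536 , 0.01660875]), 'grasp_force': 0.0, 'opening': 0.08558741988794992}
```

View images.

View pics/top0.png

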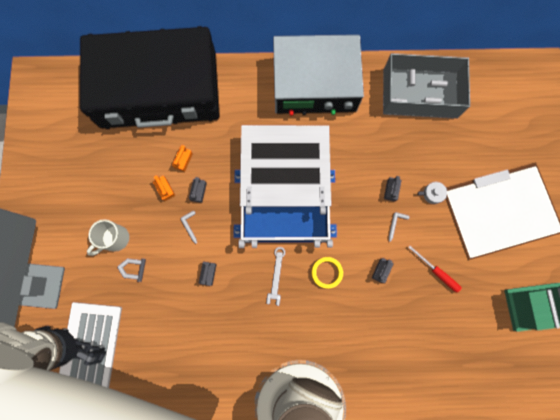

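View pics/side0.png

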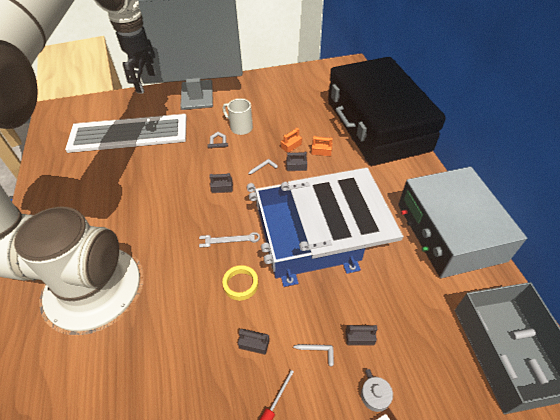

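```bash
cat > m.py <<'E'
from h import *
P={n:snap(n) for n in('top','side')}
R=[(.62,.28),(.41,.25),(.63,-.28),(.40,-.26)]
for n,p in P.items():
    C=cloud(p).reshape(-1,3); col=p['color'].reshape(-1,3).astype(int)
    print(n,'bench z',[np.nanmedian(C[(abs(C[:,0]-a)<.03)&(abs(C[:,1]-b)<.03),2]).round(4) for a,b in[(.3,.2),(.3,-.2),(.75,.2),(.75,-.25),(.5,-.6)]])
    dark=col.max(1)<110
    for x,y in R:
        m=(np.hypot(C[:,0]-x,C[:,1]-y)<.06)&(C[:,2]>.022)&(C[:,2]<.075)&(col.max(1)-col.min(1)<60)
        for zl,zh in((.022,.04),(.045,.075)):
            q=C[m&(C[:,2]>zl)&(C[:,2]<zh)]
            if len(q)<8: print('few',len(q)); continue
            r=cv2.minAreaRect((q[:,:2]*1000).astype(np.float32))
            w,v=np.linalg.eigh(np.cov(q[:,:2].T)); print(' wt',(x,y),len(q),'z',q[:,2].max().round(3),'c',np.round(r[0],1),'sz',np.round(r[1],1),'yaw',np.degrees(np.arctan2(v[1,1],v[0,1])).round(1)%180,'mean',(q[:,:2].mean(0)*1000).round(1))
    for t in('pin1_mid','box','lid_top'):
        for r in bot.trace(p,t)[:3]:
            m=r['pixels'].ravel(); vu=np.argwhere(r['pixels']); z=.006 if 'pin' in t else .0835
            print(n,t,round(r['conf'],2),m.sum(),r['box'])
            if t=='pin1_mid':
                a=at_z(p,vu[:,::-1],z)[:,:2]*1000; h=cv2.convexHull(a.astype(np.float32)); _,tri=cv2.minEnclosingTriangle(h); print(a.mean(0).round(1),tri.reshape(-1,2).round(1).tolist() if tri is not None else None)
            if t=='lid_top':
                q=C[m]; q=q[(q[:,2]>.078)&(q[:,2]<.092)]; rr=cv2.minAreaRect((q[:,:2]*1000).astype(np.float32)); print('lid',rr,np.median(q[:,2]))
E
python3 m.py
python3 - <<'E'
from h import *
p=snap('top'); q=snap('side')
c=cv2.cvtColor(p['color'],cv2.COLOR_RGB2BGR); s=cv2.cvtColor(q['color'],cv2.COLOR_RGB2BGR)
z=lambda i,a,b,w,h:cv2.resize(i[b:b+h,a:a+w],(400,300),interpolation=cv2.INTER_CUBIC)
cv2.imwrite('pics/mos.png',np.vstack([np.hstack([z(c,150,145,100,75),z(c,150,205,100,75)]),np.hstack([z(c,350,170,100,75),z(c,350,220,100,75)])]))
cv2.imwrite('pics/mos2.png',np.vstack([np.hstack([z(s,200,110,160,120)[:, :],z(s,220,300,160,120)]),np.hstack([z(c,225,110,120,90),z(c,225,170,120,90)])]))
E
```

```text
top bench z [np.float64(0.0003), np.float64(0.0013), np.float64(0.0001), np.float64(0.0007), np.float64(0.0065)]
 wt (0.62, 0.28) 195 z 0.039 c [625.6 284.9] sz [39.7 66. ] yaw 165.2 mean [623.2 282.5]
 wt (0.62, 0.28) 91 z 0.067 c [626.1 285.7] sz [11.9 62.6] yaw 167.9 mean [624.3 285.3]
 wt (0.41, 0.25) 187 z 0.038 c [381.1 253.3] sz [38.5 57.3] yaw 166.6 mean [380.3 250.3]
 wt (0.41, 0.25) 91 z 0.068 c [379.2 253.7] sz [11.8 56.9] yaw 168.4 mean [379.1 253.4]
 wt (0.63, -0.28) 195 z 0.039 c [ 616.2 -304.2] sz [37.6 65.8] yaw 169.6 mean [ 613.9 -299.9]
 wt (0.63, -0.28) 92 z 0.068 c [ 616.4 -304.6] sz [12.3 62.2] yaw 165.6 mean [ 615.2 -303.6]
 wt (0.4, -0.26) 202 z 0.039 c [ 372.4 -256.5] sz [38.8 66.2] yaw 150.6 mean [ 373.7 -252. ]
 wt (0.4, -0.26) 103 z 0.067 c [ 372.3 -256.5] sz [12.6 61.9] yaw 152.7 mean [ 372.2 -255.5]
top pin1_mid 0.69 148 [388.0, 215.9, 409.7, 240.4]
[ 510.6 -309.7] [[547.4000244140625, -309.6000061035156], [535.0, -353.20001220703125], [438.20001220703125, -274.1000061035156]]
top pin1_mid 0.56 99 [181.9, 210.3, 194.2, 238.6]
[527.5 315. ] [[567.900024414
[... 1157 characters left out ...]
5.  -256.9]
side pin1_mid 0.65 100 [248.8, 159.2, 272.8, 175.2]
[521.7 313.8] [[566.4000244140625, 299.8999938964844], [445.5, 288.20001220703125], [550.5999755859375, 341.20001220703125]]
side box 0.64 4643 [249.0, 182.7, 365.4, 289.3]
side lid_top 0.69 4550 [250.1, 187.4, 363.6, 287.4]
lid ((503.73956298828125, 25.668609619140625), (258.3510437011719, 117.94943237304688), 88.3724365234375) 0.08195308750723407
side lid_top 0.64 421 [211.7, 170.6, 234.4, 195.0]
lid ((0.0, 0.0), (0.0, 0.0), 0.0) nan
side lid_top 0.56 7115 [282.2, 166.3, 402.6, 258.5]
lid ((671.2758178710938, 22.379226684570312), (262.0326843261719, 264.5399475097656), 88.44282531738281) 0.08458166135324363
  return np.nanmean(a, axis, out=out, keepdims=keepdims)
  return _methods._mean(a, axis=axis, dtype=dtype,
  ret = ret.dtype.type(ret / rcount)
```

View pics/mos2.png

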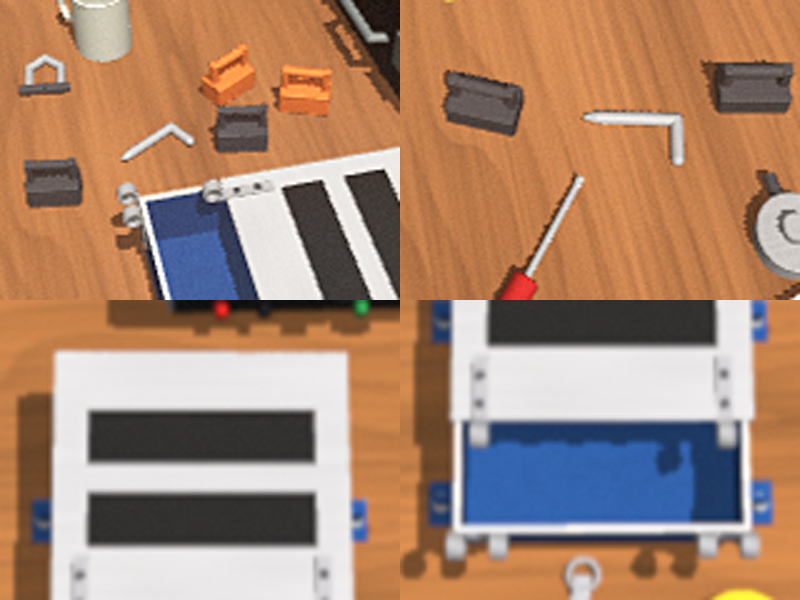

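View pics/mos.png

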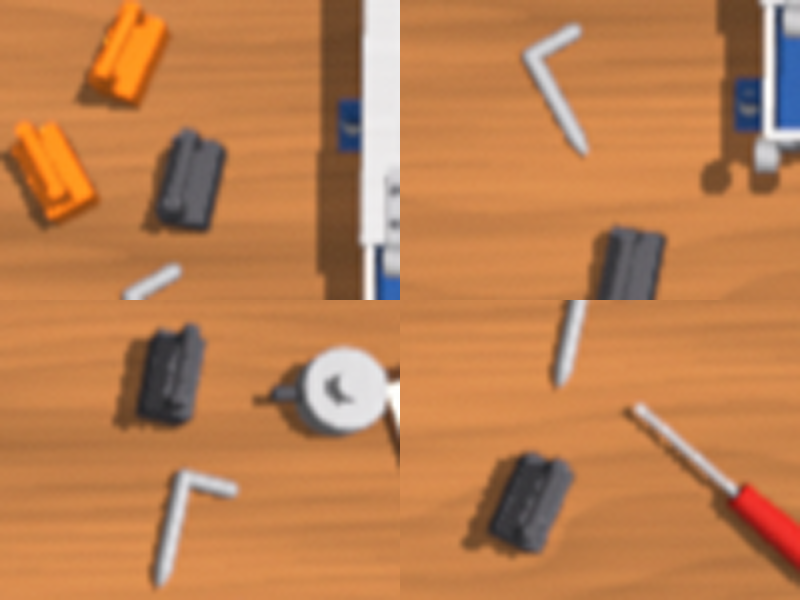

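The four dark weights are at top-view pixels (198,190), (207,273), (393,188) and (382,270). They match the cast-iron description. The two orange ones at (182,158) and (163,187) are decoys. The pins are at (189,226) and (398,226). Next I'll measure the box pose.

```bash
cat >> h.py <<'E'
from scipy.spatial.transform import Rotation as Ro
def go(x,y,z,yaw,tilt=0,obs=None):
    """mm; prints shift in cm and rotvec from the present pose"""
    o=obs or bot.get_obs(); p=np.array(o['ee_pos'])*1000
    Rn=Ro.from_euler('xyz',o['tcp_rot'],degrees=True); Rt=Ro.from_euler('y',tilt,degrees=True)*Ro.from_euler('xyz',[180,0,yaw],degrees=True)
    print('lin',((np.array([x,y,z])-p)/10).round(2).tolist(),'rot',(Rt*Rn.inv()).as_rotvec().round(3).tolist())
E
python3 - <<'E'
from h import *
for n in('top','side'):
    p=snap(n); C=cloud(p).reshape(-1,3); col=p['color'].reshape(-1,3).astype(int)
    white=(col.min(1)>150)&(col.max(1)-col.min(1)<40)
    a=white&(C[:,2]>.076)&(C[:,2]<.09)&(C[:,0]>.42)&(C[:,0]<.55)&(abs(C[:,1]-.02)<.16)
    q=C[a]*1000; s=q[(q[:,0]<475)]
    print(n,'near rim',len(s),np.percentile(s[:,0],[2,50,98]).round(1))
    c=s[abs(s[:,1]-20)<60]; k=np.polyfit(c[:,1],c[:,0],1); print(' slope(deg)',np.degrees(np.arctan(-k[0])).round(2),'x at y=22',np.polyval(k,22).round(1), np.percentile(c[:,0],[3,97]))
    sd=q[(q[:,0]>475)&(q[:,0]<540)]; 
    for nm,g in(('L',sd[sd[:,1]>100]),('R',sd[sd[:,1]<-60])):
        if len(g)>5: k=np.polyfit(g[:,0],g[:,1],1); print(nm,len(g),'y at x500',np.polyval(k,500).round(1),'slope',np.degrees(np.arctan(k[0])).round(2),np.percentile(g[:,1],[3,97]).round(1))
    h=C[(C[:,2]>.093)&(C[:,2]<.112)&(C[:,0]>.40)&(C[:,0]<.56)&(abs(C[:,1]-.02)<.16)]*1000
    for x0,x1 in((400,475),(475,560)):
      for sg in(1,-1):
        g=h[(h[:,0]>x0)&(h[:,0]<x1)&(sg*(h[:,1]-22)>0)]
        if len(g): print(' knuckle',len(g),'min',g.min(0).round(1),'max',g.max(0).round(1))
    L=C[white&(C[:,2]>.08)&(C[:,2]<.092)&(C[:,0]>.55)]*1000; L=L[abs(L[:,1]-20)<160]
    e=L[L[:,0]>700]; print(' lid far',np.percentile(e[:,0],99).round(1),'yrange',np.percentile(e[:,1],[.5,99.5]).round(1), 'near edge at y22', np.percentile(L[abs(L[:,1]-22)<60][:,0],.5).round(1),'z',np.median(L[:,2]).round(1))
go(380,253.5,130,168.5)
E
```

```text
top near rim 186 [461.8 466.4 471.6]
 slope(deg) -1.35 x at y=22 466.1 [463.28579921 468.7234666 ]
L 42 y at x500 148.2 slope -1.17 [146.4 149.9]
R 43 y at x500 -97.8 slope -2.27 [-100.6  -95.4]
 knuckle 80 min [442.5 106.6  97.2] max [463.1 153.9 108.8]
 knuckle 82 min [ 437.2 -102.7   93.3] max [457.8 -55.1 110.1]
 knuckle 38 min [535.7 122.   95.9] max [555.6 133.9 110. ]
 knuckle 39 min [530.9 -88.4  93.3] max [550.6 -74.2 108.9]
 lid far 801.0 yrange [-109.1  147.4] near edge at y22 560.8 z 85.4
side near rim 184 [446.4 467.6 472.8]
 slope(deg) -1.47 x at y=22 468.9 [465.92489094 471.35899942]
L 43 y at x500 149.4 slope -1.6 [145.6 152.8]
R 59 y at x500 -96.3 slope -0.55 [-99.7 -93.2]
 knuckle 79 min [443.8 106.4  93.3] max [466.4 157.5 106.8]
 knuckle 105 min [ 438.9 -102.3   93.2] max [462.3 -52.6 109. ]
 knuckle 40 min [538.1 120.7  93.5] max [559.1 136.6 106.5]
 knuckle 53 min [533.2 -87.8  93.6] max [555.1 -71.  107.4]
 lid far 804.3 yrange [-112.1  149. ] near edge at y22 563.0 z 84.4
lin [15.78, -24.96, -10.13] rot [0.0, 0.0, 0.215]
```

play_rows([
  {"grip": 60,"linear": [4,-6.5,-2.5],"delta_rot": [0,0,0.07]},
  {"grip": 60,"linear": [8,-13,-5],"delta_rot": [0,0,0.14]},
  {"grip": 60,"linear": [12,-19,-8],"delta_rot": [0,0,0.215]},
  {"grip": 60,"linear": [15.78,-24.96,-10],"delta_rot": [0,0,0.215]},
  {"grip": 60,"linear": [15.78,-24.96,-10.5],"delta_rot": [0,0,0.215]},
  {"grip": 60,"linear": [15.78,-24.96,-10.5],"delta_rot": [0,0,0.215]},
  {"grip": 60,"linear": [15.78,-24.96,-14],"delta_rot": [0,0,0.215]},
  {"grip": 60,"linear": [15.78,-24.96,-17],"delta_rot": [0,0,0.215]},
  {"grip": 60,"linear": [15.78,-24.96,-19.4],"delta_rot": [0,0,0.215]},
  {"grip": 60,"linear": [15.78,-24.96,-19.4],"delta_rot": [0,0,0.215]},
], force=80)

```text
time: 2.4
ee_pos: [0.3783, 0.2521, 0.0343]
tcp_rot: [-179.8, -0.2, 168.5]
wrist_force: [-1.2, -0.0, 0.0]
opening: 0.0651
grasp_force: 0.0
```

play_rows([
  {"grip": 255,"linear": [0.1,0.1,0.2]},
  {"grip": 255,"linear": [0.1,0.1,0.2]},
  {"grip": 255,"linear": [0.1,0.1,0.2]},
  {"grip": 255,"linear": [0.1,0.1,0.2]},
  {"grip": 255,"linear": [0.1,0.1,0.2]},
  {"grip": 255,"linear": [0.1,0.1,2]},
  {"grip": 255,"linear": [0.1,0.1,6]},
  {"grip": 255,"linear": [0.1,0.1,10]},
  {"grip": 255,"linear": [0.1,0.1,13.5]},
  {"grip": 255,"linear": [0.1,0.1,13.5]},
], force=80)

```text
validation failed for argument at $.ta...
```

```bash
python3 -c "
from h import *
go(517.2,103.5,172,178.6);go(517.2,103.5,44,178.6); print(bot.get_obs()['q'].round(1))"
```

```text
lin [13.89, -14.86, 13.77] rot [0.003, -0.004, 0.177]
lin [13.89, -14.86, 0.97] rot [0.003, -0.004, 0.177]
[ 33.7  -6.9 -23.5  73.7  -0.   45.2]
```

play_rows([
  {"grip": 255,"linear": [0.1,0.1,0.2],"delta_rot": [0,0,0]},
  {"grip": 255,"linear": [0.1,0.1,0.2],"delta_rot": [0,0,0]},
  {"grip": 255,"linear": [0.1,0.1,0.2],"delta_rot": [0,0,0]},
  {"grip": 255,"linear": [0.1,0.1,0.2],"delta_rot": [0,0,0]},
  {"grip": 255,"linear": [0.1,0.1,0.2],"delta_rot": [0,0,0]},
  {"grip": 255,"linear": [0.1,0.1,2],"delta_rot": [0,0,0]},
  {"grip": 255,"linear": [0.1,0.1,6],"delta_rot": [0,0,0]},
  {"grip": 255,"linear": [0.1,0.1,10],"delta_rot": [0,0,0]},
  {"grip": 255,"linear": [0.1,0.1,13.5],"delta_rot": [0,0,0]},
  {"grip": 255,"linear": [0.1,0.1,13.5],"delta_rot": [0,0,0]},
], force=80)

```text
time: 3.4
ee_pos: [0.3822, 0.2554, 0.1765]
tcp_rot: [179.8, 0.2, 168.5]
wrist_force: [0.7, 0.6, -5.5]
opening: 0.0094
grasp_force: 79.0
```

```bash
python3 -c "
from h import *
go(517.2,103.5,172,178.6);go(517.2,103.5,44,178.6); print(bot.get_obs())"
```

```text
lin [13.5, -15.19, -0.45] rot [-0.004, 0.005, 0.176]
lin [13.5, -15.19, -13.25] rot [-0.004, 0.005, 0.176]
{'time': 3.4, 'q': array([ 3.37531093e+01, -8.49174715e+00, -9.12777571e+00,  8.90220174e+01,
       -8.19893810e-03,  4.52537027e+01]), 'qd': array([-0.05253184,  1.48363967, -5.96789701, -4.27397655,  0.12697319,
        0.00757324]), 'joint_efforts': array([ 3.76059368e-03, -3.96976948e+01,  5.03115785e+01,  1.63854674e+00,
        2.65801779e-02, -1.54261244e-03]), 'ee_pos': array([0.38223207, 0.25538026, 0.17654096]), 'tcp_rot': array([179.76290396,   0.24654734, 168.49887204]), 'wrist_force': array([ 0.73557415,  0.6020687 , -5.48298848]), 'torque': array([ 0.06168594, -0.08004425, -0.03987893]), 'grasp_force': 79.03996467590332, 'opening': 0.009384300211700454}
```

play_rows([
  {"grip": 255,"linear": [3.4,-3.8,0],"delta_rot": [0,0,0.05]},
  {"grip": 255,"linear": [6.8,-7.5,0],"delta_rot": [0,0,0.1]},
  {"grip": 255,"linear": [10.2,-11.3,0],"delta_rot": [0,0,0.176]},
  {"grip": 255,"linear": [13.63,-15.1,0],"delta_rot": [0,0,0.176]},
  {"grip": 255,"linear": [13.63,-15.1,-1],"delta_rot": [0,0,0.176]},
  {"grip": 255,"linear": [13.63,-15.1,-4],"delta_rot": [0,0,0.176]},
  {"grip": 255,"linear": [13.63,-15.1,-8],"delta_rot": [0,0,0.176]},
  {"grip": 255,"linear": [13.63,-15.1,-11],"delta_rot": [0,0,0.176]},
  {"grip": 255,"linear": [13.63,-15.1,-12.3],"delta_rot": [0,0,0.176]},
  {"grip": 255,"linear": [13.63,-15.1,-12.6],"delta_rot": [0,0,0.176]},
])

```text
time: 4.4
ee_pos: [0.5164, 0.1039, 0.0454]
tcp_rot: [180.0, -0.1, 178.6]
wrist_force: [-6.2, 1.3, 13.7]
opening: 0.0093
grasp_force: 84.4
```

play_rows([
  {"grip": 165,"linear": [0,0,0],"delta_rot": [0,0,0]},
  {"grip": 165,"linear": [0,0,0],"delta_rot": [0,0,0]},
  {"grip": 165,"linear": [0,0,0],"delta_rot": [0,0,0]},
  {"grip": 165,"linear": [0,0,3],"delta_rot": [0,0,0]},
  {"grip": 165,"linear": [0,0,7.5],"delta_rot": [0,0,0]},
  {"grip": 100,"linear": [2,3,10],"delta_rot": [0,0,-0.09]},
  {"grip": 60,"linear": [4.5,7.5,11],"delta_rot": [0,0,-0.185]},
  {"grip": 60,"linear": [7,12,11],"delta_rot": [0,0,-0.185]},
  {"grip": 60,"linear": [9.5,16.5,11],"delta_rot": [0,0,-0.185]},
  {"grip": 60,"linear": [10.98,18.15,10],"delta_rot": [0,0,-0.185]},
])

```text
time: 5.4
ee_pos: [0.6284, 0.2887, 0.1472]
tcp_rot: [179.9, 0.1, 168.1]
wrist_force: [0.0, -0.4, -0.2]
opening: 0.0654
grasp_force: 0.0
```

```bash
cat > w.py <<'E'
from h import *
import sys
Z=float(sys.argv[1]) if len(sys.argv)>1 else 0
R=[(.627,.285),(.38,.2535),(.617,-.304),(.374,-.256),(.516,.09),(.516,.03),(.514,-.01),(.514,-.05)]
for n in('top','side'):
    p=snap(n,n+'_w.png'); C=cloud(p).reshape(-1,3); col=p['color'].reshape(-1,3).astype(int)
    for i,(x,y) in enumerate(R):
        m=(np.hypot(C[:,0]-x,C[:,1]-y)<(.07 if i<4 else .03))&(C[:,2]>.045)&(C[:,2]<.078)&(col.max(1)-col.min(1)<60)&(col.max(1)<150)
        q=C[m]
        if len(q)<20: continue
        r=cv2.minAreaRect((q[:,:2]*1000).astype(np.float32)); w,v=np.linalg.eigh(np.cov(q[:,:2].T))
        print(n,(x,y),len(q),'c',np.round(r[0],1),'sz',np.round(r[1],1),'yaw',np.degrees(np.arctan2(v[1,1],v[0,1])).round(1)%180,'z',np.median(q[:,2]).round(3))
E
python3 w.py; python3 -c "
from h import *
o=bot.get_obs(); print(o['ee_pos'],o['tcp_rot'],o['wrist_force'])"
```

```text
top (0.617, -0.304) 93 c [ 615.7 -304.6] sz [12.  63.2] yaw 165.4 z 0.061
top (0.374, -0.256) 101 c [ 371.9 -257. ] sz [12.8 60.7] yaw 152.6 z 0.062
top (0.516, 0.09) 74 c [515.  100.6] sz [ 8.8 53.1] yaw 179.5 z 0.067
side (0.627, 0.285) 82 c [627.8 286. ] sz [13.4 57.1] yaw 167.5 z 0.058
side (0.617, -0.304) 163 c [ 618.5 -303.6] sz [12.1 61.5] yaw 165.0 z 0.06
side (0.374, -0.256) 169 c [ 375.3 -255.4] sz [13.3 61.8] yaw 152.4 z 0.06
side (0.516, 0.09) 97 c [515.7 101.2] sz [12.  55.6] yaw 178.6 z 0.065
[0.62773563 0.28777659 0.14315394] [-1.79921642e+02 -1.26703156e-01  1.68123141e+02] [-0.7305294   0.12016892 -0.65692265]
```

play_rows([
  {"grip": 60,"linear": [0,0,-4],"delta_rot": [0,0,0]},
  {"grip": 60,"linear": [0,0,-8],"delta_rot": [0,0,0]},
  {"grip": 60,"linear": [0,0,-10.2],"delta_rot": [0,0,0]},
  {"grip": 60,"linear": [0,0,-10.7],"delta_rot": [0,0,0]},
  {"grip": 255,"linear": [0,0,-10.7],"delta_rot": [0,0,0]},
  {"grip": 255,"linear": [0,0,-10.7],"delta_rot": [0,0,0]},
  {"grip": 255,"linear": [0,0,-10.7],"delta_rot": [0,0,0]},
  {"grip": 255,"linear": [0,0,-10.7],"delta_rot": [0,0,0]},
  {"grip": 255,"linear": [0,0,-10.7],"delta_rot": [0,0,0]},
  {"grip": 255,"linear": [0,0,-9],"delta_rot": [0,0,0]},
])

```text
time: 6.5
ee_pos: [0.6258, 0.2845, 0.0542]
tcp_rot: [-179.9, -0.2, 168.0]
wrist_force: [-0.6, -0.4, -7.3]
opening: 0.0094
grasp_force: 78.3
```

play_rows([
  {"grip": 255,"linear": [0,0,4.5],"delta_rot": [0,0,0]},
  {"grip": 255,"linear": [0,0,9],"delta_rot": [0,0,0.06]},
  {"grip": 255,"linear": [-0.5,-2,12],"delta_rot": [0,0,0.12]},
  {"grip": 255,"linear": [-2.5,-6,12],"delta_rot": [0,0,0.185]},
  {"grip": 255,"linear": [-4.7,-10.5,12],"delta_rot": [0,0,0.185]},
  {"grip": 255,"linear": [-7,-15,12],"delta_rot": [0,0,0.185]},
  {"grip": 255,"linear": [-9.2,-19.5,12],"delta_rot": [0,0,0.185]},
  {"grip": 255,"linear": [-11.11,-23.35,11.5],"delta_rot": [0,0,0.185]},
  {"grip": 255,"linear": [-11.11,-23.35,11],"delta_rot": [0,0,0.185]},
  {"grip": 255,"linear": [-11.11,-23.35,8],"delta_rot": [0,0,0.185]},
])

```text
time: 7.5
ee_pos: [0.5169, 0.0504, 0.1389]
tcp_rot: [180.0, 0.3, 178.4]
wrist_force: [1.2, 0.6, -6.8]
opening: 0.0094
grasp_force: 78.4
```

Commanded z is about 136.3. Next I lower to about 46.5, release and raise.

play_rows([
  {"grip": 255,"linear": [0,0,-4],"delta_rot": [0,0,0]},
  {"grip": 255,"linear": [0,0,-7.5],"delta_rot": [0,0,0]},
  {"grip": 255,"linear": [0,0,-8.7],"delta_rot": [0,0,0]},
  {"grip": 255,"linear": [0,0,-9.0],"delta_rot": [0,0,0]},
  {"grip": 255,"linear": [0,0,-9.0],"delta_rot": [0,0,0]},
  {"grip": 165,"linear": [0,0,-9.0],"delta_rot": [0,0,0]},
  {"grip": 165,"linear": [0,0,-9.0],"delta_rot": [0,0,0]},
  {"grip": 165,"linear": [0,0,-9.0],"delta_rot": [0,0,0]},
  {"grip": 165,"linear": [0,0,-5],"delta_rot": [0,0,0]},
  {"grip": 165,"linear": [0,0,-0.5],"delta_rot": [0,0,0]},
])

```text
time: 8.5
ee_pos: [0.5149, 0.0515, 0.1311]
tcp_rot: [-180.0, -0.2, 178.6]
wrist_force: [0.8, 0.5, -0.3]
opening: 0.0298
grasp_force: 0.0
```

play_rows([
  {"grip": 100,"linear": [0.5,-2,2],"delta_rot": [0,0,0]},
  {"grip": 60,"linear": [2,-6.5,2],"delta_rot": [0,0,-0.1]},
  {"grip": 60,"linear": [3.3,-11,2],"delta_rot": [0,0,-0.2]},
  {"grip": 60,"linear": [4.6,-15.5,2],"delta_rot": [0,0,-0.23]},
  {"grip": 60,"linear": [5.9,-20,2],"delta_rot": [0,0,-0.23]},
  {"grip": 60,"linear": [7.2,-24.5,2],"delta_rot": [0,0,-0.23]},
  {"grip": 60,"linear": [8.5,-29,2],"delta_rot": [0,0,-0.23]},
  {"grip": 60,"linear": [9.7,-33.5,2],"delta_rot": [0,0,-0.23]},
  {"grip": 60,"linear": [10.11,-35.55,0],"delta_rot": [0,0,-0.23]},
  {"grip": 60,"linear": [10.11,-35.55,-3],"delta_rot": [0,0,-0.23]},
])

```text
time: 9.5
ee_pos: [0.6182, -0.3078, 0.1019]
tcp_rot: [-179.9, 0.2, 165.2]
wrist_force: [0.4, -0.5, 0.5]
opening: 0.0651
grasp_force: 0.0
```

```bash
python3 w.py
```

```text
top (0.617, -0.304) 75 c [ 611.2 -303.3] sz [11.9 51.5] yaw 165.8 z 0.061
top (0.516, 0.09) 74 c [514.8 100.6] sz [ 8.9 52.5] yaw 179.5 z 0.067
top (0.516, 0.03) 80 c [515.1  49.1] sz [14.5 49.2] yaw 0.6999999999999886 z 0.066
side (0.617, -0.304) 93 c [ 612.9 -302.7] sz [11.7 50. ] yaw 167.9 z 0.06
side (0.374, -0.256) 166 c [ 375.3 -255.7] sz [12.5 61.2] yaw 153.0 z 0.06
side (0.516, 0.03) 90 c [516.3  48.4] sz [12.6 53.6] yaw 179.5 z 0.064
```

play_rows([
  {"grip": 60,"linear": [0,0,-3],"delta_rot": [0,0,0]},
  {"grip": 60,"linear": [0,0,-5.7],"delta_rot": [0,0,0]},
  {"grip": 60,"linear": [0,0,-6.2],"delta_rot": [0,0,0]},
  {"grip": 255,"linear": [0,0,-6.2],"delta_rot": [0,0,0]},
  {"grip": 255,"linear": [0,0,-6.2],"delta_rot": [0,0,0]},
  {"grip": 255,"linear": [0,0,-6.2],"delta_rot": [0,0,0]},
  {"grip": 255,"linear": [0,0,-6.2],"delta_rot": [0,0,0]},
  {"grip": 255,"linear": [0,0,-6.2],"delta_rot": [0,0,0]},
  {"grip": 255,"linear": [0,0,-3],"delta_rot": [0,0,0]},
  {"grip": 255,"linear": [0,0,1.5],"delta_rot": [0,0,0]},
])

```text
time: 10.6
ee_pos: [0.6152, -0.3031, 0.1134]
tcp_rot: [179.9, -0.4, 165.4]
wrist_force: [1.6, -0.6, -6.7]
opening: 0.0096
grasp_force: 58.1
```

play_rows([
  {"grip": 255,"linear": [0,0,4],"delta_rot": [0,0,0]},
  {"grip": 255,"linear": [-0.5,2,6],"delta_rot": [0,0,0.1]},
  {"grip": 255,"linear": [-2.5,6,6],"delta_rot": [0,0,0.2]},
  {"grip": 255,"linear": [-4.4,10.5,6],"delta_rot": [0,0,0.23]},
  {"grip": 255,"linear": [-6.3,15,6],"delta_rot": [0,0,0.23]},
  {"grip": 255,"linear": [-8.2,19.5,6],"delta_rot": [0,0,0.23]},
  {"grip": 255,"linear": [-9.8,23.5,6],"delta_rot": [0,0,0.23]},
  {"grip": 255,"linear": [-10.36,25.15,5.5],"delta_rot": [0,0,0.23]},
  {"grip": 255,"linear": [-10.36,25.15,5],"delta_rot": [0,0,0.23]},
  {"grip": 255,"linear": [-10.36,25.15,2],"delta_rot": [0,0,0.23]},
])

```text
time: 11.6
ee_pos: [0.515, -0.0524, 0.1388]
tcp_rot: [-180.0, 0.3, 178.6]
wrist_force: [1.6, -0.1, -6.5]
opening: 0.009
grasp_force: 78.5
```

play_rows([
  {"grip": 255,"linear": [0,0,-4],"delta_rot": [0,0,0]},
  {"grip": 255,"linear": [0,0,-7.5],"delta_rot": [0,0,0]},
  {"grip": 255,"linear": [0,0,-8.6],"delta_rot": [0,0,0]},
  {"grip": 255,"linear": [0,0,-8.6],"delta_rot": [0,0,0]},
])

```text
time: 12.0
ee_pos: [0.5125, -0.0528, 0.0495]
tcp_rot: [180.0, -0.2, 178.6]
wrist_force: [-0.2, 0.2, -6.7]
opening: 0.0094
grasp_force: 79.6
```

play_rows([
  {"grip": 255,"linear": [0,0,-0.4],"delta_rot": [0,0,0]},
  {"grip": 255,"linear": [0,0,-0.4],"delta_rot": [0,0,0]},
  {"grip": 165,"linear": [0,0,-0.4],"delta_rot": [0,0,0]},
  {"grip": 165,"linear": [0,0,-0.4],"delta_rot": [0,0,0]},
  {"grip": 165,"linear": [0,0,-0.4],"delta_rot": [0,0,0]},
  {"grip": 165,"linear": [0,0,3],"delta_rot": [0,0,0]},
  {"grip": 165,"linear": [0,0,7.5],"delta_rot": [0,0,0]},
  {"grip": 120,"linear": [-3,-4,9],"delta_rot": [0,0,-0.1]},
  {"grip": 60,"linear": [-6,-8,9],"delta_rot": [0,0,-0.2]},
  {"grip": 60,"linear": [-9,-12,9],"delta_rot": [0,0,-0.3]},
])

```text
time: 13.0
ee_pos: [0.4243, -0.1718, 0.1415]
tcp_rot: [-180.0, 0.1, 161.2]
wrist_force: [-0.5, -0.4, 0.2]
opening: 0.0651
grasp_force: 0.0
```

```bash
python3 w.py
```

```text
top (0.516, 0.09) 74 c [514.8 100.6] sz [ 8.8 51.8] yaw 179.5 z 0.067
top (0.516, 0.03) 78 c [514.7  47.6] sz [11.5 48.7] yaw 0.5999999999999943 z 0.067
top (0.514, -0.05) 88 c [513.5 -53.5] sz [11.4 58.8] yaw 178.2 z 0.068
side (0.374, -0.256) 169 c [ 375.4 -255.9] sz [12.  61.3] yaw 152.3 z 0.06
side (0.516, 0.03) 39 c [530.6  48.6] sz [12.9 25.2] yaw 175.7 z 0.063
side (0.514, -0.05) 121 c [513.8 -53. ] sz [12.4 58. ] yaw 179.0 z 0.065
```

play_rows([
  {"grip": 60,"linear": [-2.5,-4.2,-2],"delta_rot": [0,0,-0.08]},
  {"grip": 60,"linear": [-4.94,-8.35,-4],"delta_rot": [0,0,-0.155]},
  {"grip": 60,"linear": [-4.94,-8.35,-5],"delta_rot": [0,0,-0.155]},
  {"grip": 60,"linear": [-4.94,-8.35,-8.5],"delta_rot": [0,0,-0.155]},
  {"grip": 60,"linear": [-4.94,-8.35,-10.1],"delta_rot": [0,0,-0.155]},
  {"grip": 60,"linear": [-4.94,-8.35,-10.1],"delta_rot": [0,0,-0.155]},
  {"grip": 255,"linear": [-4.94,-8.35,-10.1],"delta_rot": [0,0,-0.155]},
  {"grip": 255,"linear": [-4.94,-8.35,-10.1],"delta_rot": [0,0,-0.155]},
  {"grip": 255,"linear": [-4.94,-8.35,-10.1],"delta_rot": [0,0,-0.155]},
  {"grip": 255,"linear": [-4.94,-8.35,-10.1],"delta_rot": [0,0,-0.155]},
])

```text
time: 14.1
ee_pos: [0.376, -0.2545, 0.0405]
tcp_rot: [-180.0, 0.1, 152.5]
wrist_force: [-1.9, 1.3, 2.7]
opening: 0.0095
grasp_force: 78.1
```

play_rows([
  {"grip": 255,"linear": [0,0,4.5],"delta_rot": [0,0,0]},
  {"grip": 255,"linear": [0,0,9],"delta_rot": [0,0,0]},
  {"grip": 255,"linear": [0.5,2,13],"delta_rot": [0,0,0.1]},
  {"grip": 255,"linear": [2.8,6,13.5],"delta_rot": [0,0,0.2]},
  {"grip": 255,"linear": [5.2,10.2,13.5],"delta_rot": [0,0,0.3]},
  {"grip": 255,"linear": [7.6,14.5,13.5],"delta_rot": [0,0,0.4]},
  {"grip": 255,"linear": [10,18.7,13.5],"delta_rot": [0,0,0.455]},
  {"grip": 255,"linear": [12.4,22.8,13.5],"delta_rot": [0,0,0.455]},
  {"grip": 255,"linear": [14.07,25.35,13],"delta_rot": [0,0,0.455]},
  {"grip": 255,"linear": [14.07,25.35,11],"delta_rot": [0,0,0.455]},
])

```text
time: 15.1
ee_pos: [0.5183, 0.0026, 0.15]
tcp_rot: [179.9, 0.1, 178.8]
wrist_force: [0.1, -0.6, -5.1]
opening: 0.009
grasp_force: 78.6
```

Commanded z is 149.3; I lower to 46.3.

play_rows([
  {"grip": 255,"linear": [0,0,-4],"delta_rot": [0,0,0]},
  {"grip": 255,"linear": [0,0,-8],"delta_rot": [0,0,0]},
  {"grip": 255,"linear": [0,0,-9.9],"delta_rot": [0,0,0]},
  {"grip": 255,"linear": [0,0,-10.3],"delta_rot": [0,0,0]},
  {"grip": 255,"linear": [0,0,-10.3],"delta_rot": [0,0,0]},
  {"grip": 175,"linear": [0,0,-10.3],"delta_rot": [0,0,0]},
  {"grip": 175,"linear": [0,0,-10.3],"delta_rot": [0,0,0]},
  {"grip": 175,"linear": [0,0,-10.3],"delta_rot": [0,0,0]},
  {"grip": 175,"linear": [0,0,-7],"delta_rot": [0,0,0]},
  {"grip": 175,"linear": [0,0,-2.5],"delta_rot": [0,0,0]},
])

```text
time: 16.1
ee_pos: [0.5147, -0.0008, 0.1234]
tcp_rot: [-180.0, -0.2, 178.6]
wrist_force: [1.3, -0.7, 0.5]
opening: 0.0267
grasp_force: 0.0
```

play_rows([
  {"grip": 175,"linear": [0,0,2.5],"delta_rot": [0,0,0]},
  {"grip": 255,"linear": [4.5,0.8,2.5],"delta_rot": [0,0,0]},
  {"grip": 255,"linear": [9,1.6,2.5],"delta_rot": [0,0,0]},
  {"grip": 255,"linear": [13.73,2.35,1.5],"delta_rot": [0,0,0]},
  {"grip": 255,"linear": [13.73,2.35,-1.5],"delta_rot": [0,0,0]},
  {"grip": 255,"linear": [13.73,2.35,-3.2],"delta_rot": [0,0,0]},
  {"grip": 255,"linear": [13.73,2.35,-3.2],"delta_rot": [0,0,0]},
])

```text
time: 16.8
ee_pos: [0.6522, 0.0228, 0.0889]
tcp_rot: [-180.0, -0.3, 178.6]
wrist_force: [0.3, -0.0, -0.1]
opening: -0.0001
grasp_force: 0.0
```

```bash
python3 w.py | grep 0.51; python3 -c "
import cv2
a=cv2.imread('pics/top_w.png')[110:260,130:430]; cv2.imwrite('pics/b1.png',cv2.resize(a,(800,400),interpolation=cv2.INTER_CUBIC))"
```

```text
top (0.516, 0.09) 75 c [514.7  99.7] sz [10.8 52.6] yaw 179.2 z 0.067
side (0.516, 0.09) 99 c [515.8 101.1] sz [56.  14.1] yaw 178.4 z 0.065
side (0.516, 0.03) 109 c [520.5  29.7] sz [50.7 55.9] yaw 4.300000000000011 z 0.065
side (0.514, -0.01) 113 c [514.4   1.5] sz [14.6 56.3] yaw 179.0 z 0.065
side (0.514, -0.05) 124 c [513.2 -53.7] sz [15.6 58.7] yaw 178.5 z 0.065
```

View pics/b1.png

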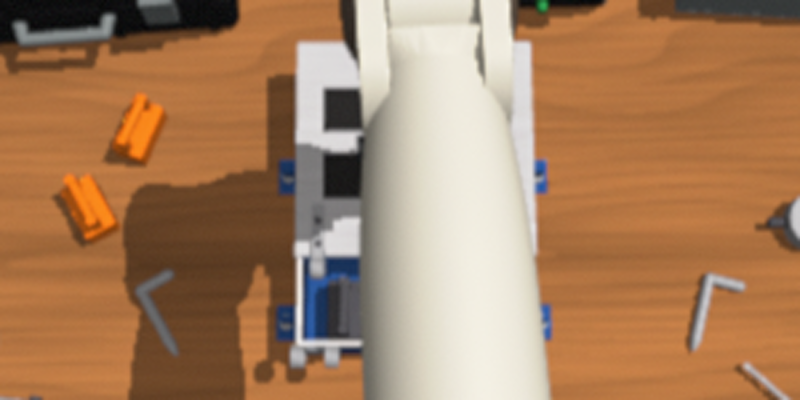

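Four weights stand in the box, seen from the side camera as bars at y≈100, 49, 0 and −54. The pins are unmoved. Now I press on the lid.

play_rows([
  {"grip": 255,"linear": [0,0,-0.4],"delta_rot": [0,0,0]},
  {"grip": 255,"linear": [0,0,-0.7],"delta_rot": [0,0,0]},
  {"grip": 255,"linear": [0,0,-0.8],"delta_rot": [0,0,0]},
  {"grip": 255,"linear": [0,0,-0.8],"delta_rot": [0,0,0]},
  {"grip": 255,"linear": [0,0,-0.8],"delta_rot": [0,0,0]},
])

```text
time: 17.4
ee_pos: [0.6535, 0.0227, 0.0851]
tcp_rot: [180.0, 0.1, 178.6]
wrist_force: [-1.4, 0.3, 4.2]
opening: 0.0004
grasp_force: 2.4
```

play_rows([
  {"grip": 255,"linear": [0,0,-0.1],"delta_rot": [0,0,0]},
  {"grip": 255,"linear": [0,0,-0.1],"delta_rot": [0,0,0]},
  {"grip": 255,"linear": [0,0,-0.1],"delta_rot": [0,0,0]},
])

```text
time: 17.7
ee_pos: [0.6537, 0.0227, 0.0851]
tcp_rot: [180.0, 0.1, 178.6]
wrist_force: [-2.2, -0.2, 10.1]
opening: 0.0001
grasp_force: 5.2
```

play_rows([
  {"grip": 255,"linear": [0,0,-0.12],"delta_rot": [0,0,0]},
  {"grip": 255,"linear": [-0.3,0.01,-0.12],"delta_rot": [0,0,0]},
  {"grip": 255,"linear": [-0.9,0.02,-0.12],"delta_rot": [0,0,0]},
  {"grip": 255,"linear": [-1.6,0.04,-0.12],"delta_rot": [0,0,0]},
  {"grip": 255,"linear": [-2.3,0.06,-0.12],"delta_rot": [0,0,0]},
  {"grip": 255,"linear": [-3,0.08,-0.12],"delta_rot": [0,0,0]},
  {"grip": 255,"linear": [-3.7,0.09,-0.12],"delta_rot": [0,0,0]},
  {"grip": 255,"linear": [-4.4,0.11,-0.12],"delta_rot": [0,0,0]},
  {"grip": 255,"linear": [-5,0.12,-0.12],"delta_rot": [0,0,0]},
  {"grip": 255,"linear": [-5,0.12,-0.12],"delta_rot": [0,0,0]},
])

```text
time: 18.7
ee_pos: [0.6044, 0.024, 0.085]
tcp_rot: [180.0, 0.3, 178.6]
wrist_force: [-1.3, -0.7, 15.2]
opening: -0.0002
grasp_force: 7.8
```

```bash
cat > l.py <<'E'
from h import *
for n in('top','side'):
    p=snap(n,n+'_l.png'); C=cloud(p).reshape(-1,3)*1000; col=p['color'].reshape(-1,3).astype(int)
    L=C[(col.min(1)>130)&(C[:,2]>78)&(C[:,2]<92)&(C[:,0]>600)&(abs(C[:,1]-20)<150)]
    for a,b in((60,140),(-100,-20)):
        g=L[(L[:,1]>a)&(L[:,1]<b)]; print(n,'far edge',np.percentile(g[:,0],98.5).round(1) if len(g)>9 else None,len(g))
E
python3 l.py
```

```text
top far edge 751.9 526
top far edge 738.4 186
side far edge 754.8 403
side far edge 750.9 962
```

play_rows([
  {"grip": 255,"linear": [-0.3,0.01,0],"delta_rot": [0,0,0]},
  {"grip": 255,"linear": [-0.9,0.02,0],"delta_rot": [0,0,0]},
  {"grip": 255,"linear": [-1.6,0.04,0],"delta_rot": [0,0,0]},
  {"grip": 255,"linear": [-2.3,0.06,0],"delta_rot": [0,0,0]},
  {"grip": 255,"linear": [-3,0.08,0],"delta_rot": [0,0,0]},
  {"grip": 255,"linear": [-3.6,0.09,0],"delta_rot": [0,0,0]},
  {"grip": 255,"linear": [-4.1,0.11,0],"delta_rot": [0,0,0]},
  {"grip": 255,"linear": [-4.5,0.12,0],"delta_rot": [0,0,0]},
  {"grip": 255,"linear": [-4.7,0.12,0],"delta_rot": [0,0,0]},
  {"grip": 255,"linear": [-4.8,0.12,0],"delta_rot": [0,0,0]},
])

```text
time: 19.8
ee_pos: [0.5577, 0.0252, 0.085]
tcp_rot: [180.0, 0.4, 178.6]
wrist_force: [5.5, -0.2, 12.4]
opening: 0.0002
grasp_force: 6.3
```

play_rows([
  {"grip": 255,"linear": [-0.1,0,0],"delta_rot": [0,0,0]},
  {"grip": 255,"linear": [-0.2,0,0],"delta_rot": [0,0,0]},
  {"grip": 255,"linear": [-0.3,0.01,0],"delta_rot": [0,0,0]},
  {"grip": 255,"linear": [-0.4,0.01,0],"delta_rot": [0,0,0]},
  {"grip": 255,"linear": [-0.4,0.01,0],"delta_rot": [0,0,0]},
])

```text
time: 20.3
ee_pos: [0.5538, 0.0253, 0.085]
tcp_rot: [180.0, 0.4, 178.6]
wrist_force: [3.8, -0.6, 14.0]
opening: 0.0003
grasp_force: 6.7
```

```bash
python3 l.py
```

```text
top far edge 706.6 392
top far edge 700.0 102
side far edge 709.5 453
side far edge 706.1 710
```

play_rows([
  {"grip": 255,"linear": [0,0,2],"delta_rot": [0,0,0]},
  {"grip": 255,"linear": [0,0,6],"delta_rot": [0,0,0]},
  {"grip": 255,"linear": [0,3,10],"delta_rot": [0,0,0]},
  {"grip": 200,"linear": [-2,8,13],"delta_rot": [0,0,0]},
  {"grip": 150,"linear": [-5,13,14],"delta_rot": [0,0,0]},
  {"grip": 120,"linear": [-8,18,14],"delta_rot": [0,0,0]},
  {"grip": 120,"linear": [-12,23,14],"delta_rot": [0,0,0]},
  {"grip": 120,"linear": [-15,28,14],"delta_rot": [0,0,0]},
  {"grip": 120,"linear": [-17,33,14],"delta_rot": [0,0,0]},
  {"grip": 120,"linear": [-17,33,14],"delta_rot": [0,0,0]},
])

```text
time: 21.4
ee_pos: [0.3815, 0.3537, 0.2224]
tcp_rot: [180.0, 0.0, 178.6]
wrist_force: [2.0, -0.6, 0.3]
opening: 0.0455
grasp_force: 0.0
```

```bash
python3 l.py; cat > pin.py <<'E'
from h import *
from scipy.optimize import minimize
import sys
# fit L silhouette: centreline points of pin (bend b, shank dir a, handle dir a+90) against bright mask on bench
G=dict(L=((.52,.315),(188,226)),R=((.51,-.31),(398,226)))
for n in('top','side'):
    p=snap(n,n+'_p.png'); hsv=cv2.cvtColor(p['color'],cv2.COLOR_RGB2HSV)
    for k in sys.argv[1:] or G:
        c=np.array(G[k][0]); 
        v,u=np.mgrid[0:420,0:560]; W=at_z(p,np.c_[u.ravel(),v.ravel()],.006)[:,:2].reshape(420,560,2)
        m=(np.hypot(W[...,0]-c[0],W[...,1]-c[1])<.085)&(hsv[...,1]<70)&(hsv[...,2]>75)
        nb,lab,st,_=cv2.connectedComponentsWithStats(m.astype(np.uint8)); i=1+np.argmax(st[1:,4]); m=lab==i
        q=W[m]*1000; wt=np.ones(len(q))
        dt=cv2.distanceTransform((~m).astype(np.uint8),cv2.DIST_L2,3)
        def segd(q,a,b):
            t=np.clip(((q-a)@(b-a))/((b-a)@(b-a)),0,1); return np.linalg.norm(q-(a+t[:,None]*(b-a)),axis=1)
        def cost(s):
            b=s[:2]; a=s[2]; x=np.array([np.cos(a),np.sin(a)]); y=np.array([-x[1],x[0]])
            d=np.minimum(segd(q,b,b+83*x),segd(q,b,b+40*y)); e=np.maximum(d-5,0)
            M=np.r_[b+np.linspace(0,84,20)[:,None]*x,b+np.linspace(0,41,10)[:,None]*y]
            uv=proj(p,np.c_[M/1000,np.full(len(M),.006)]); 
            md=cv2.remap(dt.astype(np.float32),uv[:,0].astype(np.float32),uv[:,1].astype(np.float32),1).ravel()*2.5
            return (d**2).mean()+(md**2).mean()*2
        best=None
        for a in np.radians(np.arange(0,360,30)):
            x=np.array([np.cos(a),np.sin(a)]); y=np.array([-x[1],x[0]])
            s=minimize(cost,np.r_[q.mean(0)-30*x-8*y,a],method='Nelder-Mead',options=dict(xatol=.05,fatol=.01,initial_simplex=None))
            if best is None or s.fun<best.fun: best=s
        s=best.x; print(n,k,m.sum(),'bend',s[:2].round(1),'shank deg',np.degrees(s[2]).round(1)%360,'cost',round(best.fun,2))
E
python3 pin.py
python3 - <<'E'
from h import *
a=cv2.imread('pics/top_p.png')[110:260,180:380]; b=cv2.imread('pics/side_p.png')[150:300,220:420]
cv2.imwrite('pics/lh.png',np.hstack([cv2.resize(i,(400,300),interpolation=cv2.INTER_CUBIC) for i in(a,b)]))
E
```

```text
top far edge 706.0 672
top far edge 702.7 639
side far edge 709.6 520
side far edge 706.5 708
top L 167 bend [543.8 332.6] shank deg 209.6 cost 12.47
top R 163 bend [ 542.7 -312.7] shank deg 163.9 cost 12.98
side L 116 bend [546.3 334.4] shank deg 209.6 cost 16.54
side R 276 bend [ 544.5 -309.4] shank deg 164.3 cost 11.74
```

View pics/lh.png

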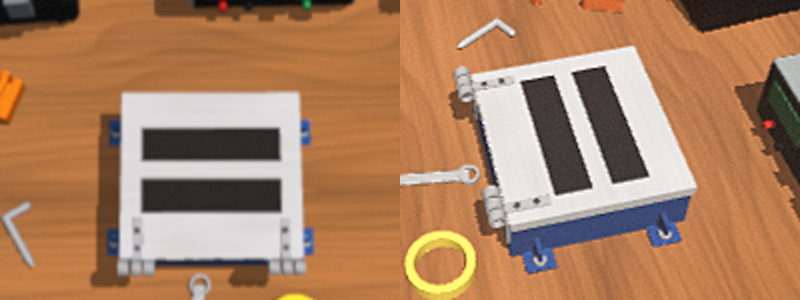

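play_rows([
  {"grip": 150,"linear": [4,-1,-3],"delta_rot": [0,0,-0.14]},
  {"grip": 150,"linear": [8,-2,-6],"delta_rot": [0,0,-0.28]},
  {"grip": 150,"linear": [12,-3,-9],"delta_rot": [0,0,-0.42]},
  {"grip": 150,"linear": [16,-4,-12],"delta_rot": [0,0,-0.56]},
  {"grip": 150,"linear": [18.03,-4.7,-15],"delta_rot": [0,0,-0.7]},
  {"grip": 150,"linear": [18.03,-4.7,-17],"delta_rot": [0,0,-0.84]},
  {"grip": 150,"linear": [18.03,-4.7,-18.2],"delta_rot": [0,0,-0.98]},
  {"grip": 150,"linear": [18.03,-4.7,-18.2],"delta_rot": [0,0,-1.03]},
  {"grip": 150,"linear": [18.03,-4.7,-18.2],"delta_rot": [0,0,-1.03]},
])

```text
time: 22.5
ee_pos: [0.5637, 0.3033, 0.0395]
tcp_rot: [-179.9, 0.0, 119.4]
wrist_force: [-0.1, 0.1, 0.9]
opening: 0.0354
grasp_force: 0.0
```

```bash
python3 - <<'E'
from h import *
o=bot.get_obs();print(o['ee_pos'],o['tcp_rot'],o['q'].round(0))
for n in('top','side'):
    p=snap(n,n+'_g.png')
    C=cloud(p)[...]*1000; h=C.reshape(-1,3); h=h[(h[:,2]>98)&(h[:,2]<112)&(h[:,0]>420)&(h[:,0]<480)]
    for a,b in((136,160),(121,134),(100,118),(-66,-40),(-84,-70),(-110,-88)):
        g=h[(h[:,1]>a)&(h[:,1]<b)]
        if len(g)>3: print(n,(a,b),len(g),'x',np.percentile(g[:,0],[5,50,95]).round(1),'zmax',g[:,2].max().round(1))
    q=proj(p,np.array([[.56,.306,.006],[.545,.3335,.006],[.4517,.02,.0945]])+0); print(q.round(0).tolist())
a=cv2.imread('pics/side_g.png')[110:230,210:370]; b=cv2.imread('pics/top_g.png')[165:285,140:300]
cv2.imwrite('pics/g1.png',np.hstack([cv2.resize(i,(400,300),interpolation=cv2.INTER_CUBIC) for i in(a,b)]))
E
```

```text
[0.56368399 0.30330698 0.03949788] [-1.79935989e+02  1.06332869e-02  1.19403664e+02] [28. 18.  4. 76. -0. 89.]
top (136, 160) 42 x [443.6 452.5 462.4] zmax 111.1
top (121, 134) 28 x [443.7 453.3 461.9] zmax 110.7
top (100, 118) 35 x [444.  452.9 461.7] zmax 109.2
top (-66, -40) 30 x [438.4 447.5 457.2] zmax 110.0
top (-84, -70) 39 x [437.9 447.7 457. ] zmax 111.5
top (-110, -88) 39 x [437.4 447.4 456.6] zmax 109.1
[[191.0, 213.0], [182.0, 218.0], [287.0, 243.0]]
side (136, 160) 43 x [446.5 455.  464.7] zmax 107.1
side (121, 134) 22 x [446.7 456.1 462.6] zmax 106.0
side (100, 118) 29 x [445.4 453.9 463.9] zmax 110.6
side (-66, -40) 40 x [441.6 450.2 460. ] zmax 107.0
side (-84, -70) 43 x [441.1 449.6 459.4] zmax 108.1
side (-110, -88) 45 x [441.1 449.9 459.4] zmax 107.5
[[274.0, 165.0], [268.0, 161.0], [258.0, 223.0]]
```

View pics/g1.png

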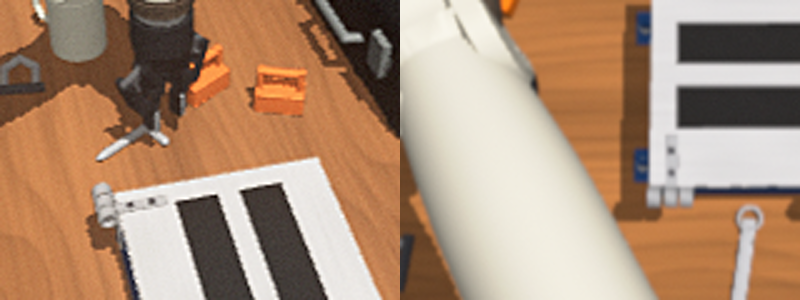

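```bash
python3 -c "
from h import *
o=bot.get_obs();print(o['time'],o['ee_pos'],o['tcp_rot'],o['qd'].round(2)); go(560.3,306.5,20,119.6)"
```

```text
22.6 [0.56380561 0.30412245 0.0404111 ] [1.79978686e+02 7.25460585e-03 1.19583578e+02] [ 0.58 -0.18  0.23 -0.02 -0.07  0.1 ]
lin [-0.35, 0.24, -2.04] rot [-0.0, 0.0, 0.0]
```

play_rows([
  {"grip": 150,"linear": [0,0,-1],"delta_rot": [0,0,0]},
  {"grip": 150,"linear": [0,0,-2],"delta_rot": [0,0,0]},
  {"grip": 150,"linear": [0,0,-2],"delta_rot": [0,0,0]},
  {"grip": 150,"linear": [0,0,-2],"delta_rot": [0,0,0]},
])

```text
time: 23.0
ee_pos: [0.5628, 0.3051, 0.0195]
tcp_rot: [-179.9, 0.0, 119.6]
wrist_force: [0.3, 0.1, -0.3]
opening: 0.0352
grasp_force: 0.0
```

play_rows([
  {"grip": 150,"linear": [0,0,-1],"delta_rot": [0,0,0]},
  {"grip": 150,"linear": [0,0,-1.5],"delta_rot": [0,0,0]},
  {"grip": 150,"linear": [0,0,-1.7],"delta_rot": [0,0,0]},
  {"grip": 150,"linear": [0,0,-1.7],"delta_rot": [0,0,0]},
  {"grip": 150,"linear": [0,0,-1.7],"delta_rot": [0,0,0]},
  {"grip": 255,"linear": [0,0,-1.7],"delta_rot": [0,0,0]},
  {"grip": 255,"linear": [0,0,-1.7],"delta_rot": [0,0,0]},
  {"grip": 255,"linear": [0,0,-1.7],"delta_rot": [0,0,0]},
  {"grip": 255,"linear": [0,0,-1.7],"delta_rot": [0,0,0]},
], force=100)

```text
time: 23.9
ee_pos: [0.5635, 0.3053, 0.0037]
tcp_rot: [180.0, 0.0, 119.6]
wrist_force: [-1.8, -1.2, 5.0]
opening: 0.0066
grasp_force: 98.4
```

play_rows([
  {"grip": 255,"linear": [0,0,2],"delta_rot": [0,0,0]},
  {"grip": 255,"linear": [0,0,6],"delta_rot": [0,0,0]},
  {"grip": 255,"linear": [0,0,10],"delta_rot": [0,0,0]},
  {"grip": 255,"linear": [0,0,14],"delta_rot": [0,0,0]},
  {"grip": 255,"linear": [0,0,15],"delta_rot": [0,0,0]},
  {"grip": 255,"linear": [0,0,15],"delta_rot": [0,0,0]},
])

```text
time: 24.5
ee_pos: [0.5639, 0.3056, 0.1547]
tcp_rot: [179.8, 0.0, 119.6]
wrist_force: [0.5, -0.1, -1.5]
opening: 0.0065
grasp_force: 98.4
```

```bash
python3 - <<'E'
from h import *
for n in('top','side'): p=snap(n,n+'_h.png'); t=bot.get_obs()['ee_pos']; print(t,proj(p,t))
a=cv2.imread('pics/side_h.png')[60:210,190:390]; b=cv2.imread('pics/top_h.png')[145:295,100:300]
cv2.imwrite('pics/g2.png',np.hstack([cv2.resize(i,(400,300),interpolation=cv2.INTER_CUBIC) for i in(a,b)]))
E
```

```text
[0.5633131  0.30523744 0.1525207 ] [[180.37676444 201.81503913]]
[0.56281031 0.30497141 0.15125015] [[273.63539834 130.23035498]]
```

View pics/g2.png

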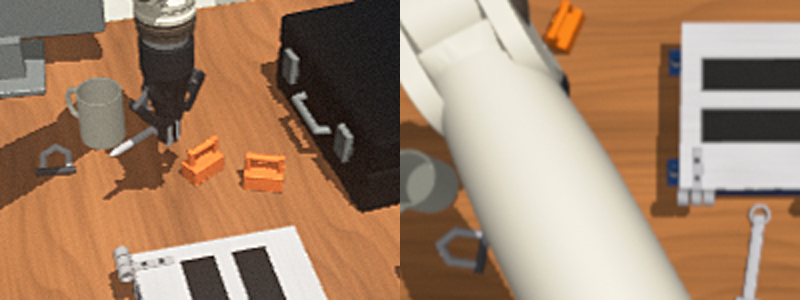

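```bash
cat >> h.py <<'E'
def gob(x,y,z,tilt=0,th=-1.4,flip=180):
    o=bot.get_obs(); p=np.array(o['ee_pos'])*1000
    Rn=Ro.from_euler('xyz',o['tcp_rot'],degrees=True); Rt=Ro.from_euler('z',th,degrees=True)*Ro.from_euler('y',tilt,degrees=True)*Ro.from_euler('xyz',[180,0,flip],degrees=True)
    print('pos',p.round(1),'lin',((np.array([x,y,z])-p)/10).round(2).tolist(),'rot',(Rt*Rn.inv()).as_rotvec().round(3).tolist(),'F',o['wrist_force'].round(1),'T',o['torque'].round(2),'op',round(o['opening']*1000,1))
E
python3 -c "
from h import *
gob(486.8,256,109.3,-30)"
```

```text
pos [562.8 305.  151.3] lin [-7.6, -4.9, -4.2] rot [-0.279, -0.47, 1.006] F [ 0.1  0.3 -2.1] T [-0.   -0.04  0.03] op 6.4
```

play_rows([
  {"grip": 255,"linear": [-1,1,0],"delta_rot": [-0.033,-0.055,0.118]},
  {"grip": 255,"linear": [-2,1,0],"delta_rot": [-0.066,-0.11,0.236]},
  {"grip": 255,"linear": [-3,0,0],"delta_rot": [-0.1,-0.168,0.36]},
  {"grip": 255,"linear": [-4.5,-1,0],"delta_rot": [-0.133,-0.223,0.478]},
  {"grip": 255,"linear": [-5.5,-2,-1],"delta_rot": [-0.166,-0.28,0.6]},
  {"grip": 255,"linear": [-6.5,-3,-2],"delta_rot": [-0.2,-0.337,0.72]},
  {"grip": 255,"linear": [-7.6,-4,-3],"delta_rot": [-0.233,-0.392,0.84]},
  {"grip": 255,"linear": [-7.6,-4.9,-4.2],"delta_rot": [-0.265,-0.447,0.957]},
  {"grip": 255,"linear": [-7.6,-4.9,-4.2],"delta_rot": [-0.279,-0.47,1.006]},
  {"grip": 255,"linear": [-7.6,-4.9,-4.2],"delta_rot": [-0.279,-0.47,1.006]},
])

```text
time: 25.6
ee_pos: [0.4854, 0.2549, 0.1078]
tcp_rot: [-180.0, 29.8, 178.7]
wrist_force: [-0.0, -0.3, -0.8]
opening: 0.0066
grasp_force: 98.4
```

```bash
python3 - <<'E'
from h import *
gob(486.8,256,109.3,-30)
for n in('top','side'):
    p=snap(n,n+'_i.png'); print(n,'mouth',proj(p,[.4544,.156,.0945]).round(1),'tip exp',proj(p,[.4548,.171,.0945]).round(1),'bend',proj(p,[.4569,.256,.0945]).round(1))
a=cv2.imread('pics/side_i.png')[130:205,200:300]; b=cv2.imread('pics/top_i.png')[195:270,170:270]
cv2.imwrite('pics/g3.png',np.hstack([cv2.resize(i,(400,300),interpolation=cv2.INTER_CUBIC) for i in(a,b)]))
E
```

```text
pos [485.4 254.9 107.8] lin [0.14, 0.11, 0.15] rot [0.0, -0.003, -0.001] F [-0.  -0.3 -0.8] T [0.04 0.49 0.03] op 6.6
top mouth [[238.4 243.4]] tip exp [[233.  243.3]] bend [[202.2 243.4]]
side mouth [[249.2 185.7]] tip exp [[248.3 181.9]] bend [[243.4 161.6]]
```

View pics/g3.png

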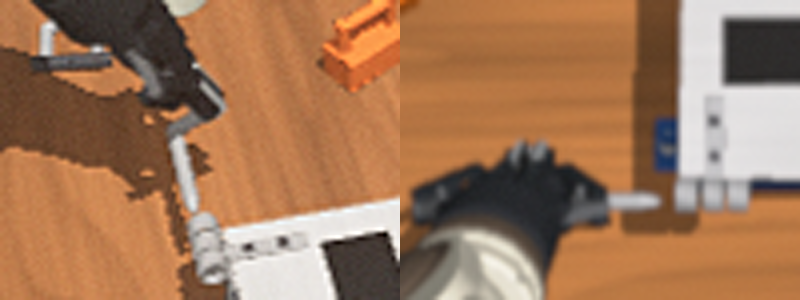

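```bash
cat > t.py <<'E'
from h import *
import sys
sg=int(sys.argv[1]); y0,y1=float(sys.argv[2]),float(sys.argv[3])  # y range of shank (mm)
for n in('top','side'):
    p=snap(n); C=cloud(p)*1000; h=cv2.cvtColor(p['color'],cv2.COLOR_RGB2HSV).reshape(-1,3); q=C.reshape(-1,3)
    m=(h[:,2]>70)&(h[:,1]<80)&(q[:,2]>80)&(q[:,2]<112)&(q[:,0]>430)&(q[:,0]<475)
    s=q[m&(q[:,1]>y0)&(q[:,1]<y1)]; ym=152*(sg>0)-98*(sg<0); k=q[m&(abs(q[:,1]-ym)<7)]
    for nm,g in(('shank',s),('knuckle',k)):
        if len(g)<6: print(n,nm,'few',len(g)); continue
        lo,hi=np.percentile(g[:,0],[5,95]); top=np.percentile(g[:,2],90)
        f=np.polyfit(g[:,1],g[:,0],1) ; fz=np.polyfit(g[:,1],g[:,2],1)
        print(n,nm,len(g),'y',g[:,1].min().round(),g[:,1].max().round(),'x',lo.round(1),np.median(g[:,0]).round(1),hi.round(1),'ztop',top.round(1),'slope dx/dy',f[0].round(3),'dz/dy',fz[0].round(3))
    # 2D centre lines at row/col level
E
python3 t.py 1 178 225
```

```text
top shank 36 y 179.0 201.0 x 447.4 451.5 455.9 ztop 101.5 slope dx/dy 0.024 dz/dy 0.022
top knuckle 40 y 145.0 154.0 x 443.8 455.4 473.1 ztop 106.5 slope dx/dy -0.077 dz/dy -0.131
side shank 45 y 179.0 224.0 x 449.9 454.6 459.7 ztop 100.6 slope dx/dy 0.007 dz/dy -0.002
side knuckle 29 y 145.0 157.0 x 447.0 458.9 473.8 ztop 105.2 slope dx/dy 0.139 dz/dy 0.144
```

play_rows([
  {"grip": 255,"linear": [0.2,0,0],"delta_rot": [0,0,0]},
  {"grip": 255,"linear": [0.19,-0.5,0],"delta_rot": [0,0,0]},
  {"grip": 255,"linear": [0.17,-1,0],"delta_rot": [0,0,0]},
  {"grip": 255,"linear": [0.16,-1.5,0],"delta_rot": [0,0,0]},
  {"grip": 255,"linear": [0.15,-2,0],"delta_rot": [0,0,0]},
  {"grip": 255,"linear": [0.14,-2.5,0],"delta_rot": [0,0,0]},
  {"grip": 255,"linear": [0.13,-3,0],"delta_rot": [0,0,0]},
  {"grip": 255,"linear": [0.13,-3,0],"delta_rot": [0,0,0]},
])

```text
time: 26.6
ee_pos: [0.4885, 0.2255, 0.1112]
tcp_rot: [179.9, 30.0, 178.5]
wrist_force: [0.5, 0.2, -2.0]
opening: 0.0067
grasp_force: 98.5
```

```bash
python3 -c "
from h import *
gob(484.4,162,109.3,-30)"; python3 t.py 1 162 200
```

```text
pos [488.5 225.5 111.2] lin [-0.41, -6.35, -0.19] rot [-0.002, -0.0, 0.0] F [ 0.5  0.2 -2. ] T [ 0.04  0.55 -0.02] op 6.7
top shank 11 y 162.0 168.0 x 449.4 452.5 458.0 ztop 102.8 slope dx/dy 0.054 dz/dy 0.202
top knuckle 45 y 145.0 159.0 x 443.6 454.1 472.4 ztop 106.8 slope dx/dy -0.241 dz/dy 0.269
side shank 36 y 164.0 199.0 x 451.8 456.6 461.2 ztop 101.5 slope dx/dy 0.03 dz/dy 0.031
side knuckle 26 y 145.0 157.0 x 448.9 458.5 472.2 ztop 106.0 slope dx/dy -0.439 dz/dy 0.353
```

play_rows([
  {"grip": 255,"linear": [-0.06,0,-0.12],"delta_rot": [0,0,0]},
  {"grip": 255,"linear": [-0.07,-0.5,-0.12],"delta_rot": [0,0,0]},
  {"grip": 255,"linear": [-0.08,-1,-0.12],"delta_rot": [0,0,0]},
  {"grip": 255,"linear": [-0.1,-1.5,-0.12],"delta_rot": [0,0,0]},
  {"grip": 255,"linear": [-0.11,-2,-0.12],"delta_rot": [0,0,0]},
  {"grip": 255,"linear": [-0.12,-2.5,-0.12],"delta_rot": [0,0,0]},
  {"grip": 255,"linear": [-0.12,-2.5,-0.12],"delta_rot": [0,0,0]},
])

```text
time: 27.4
ee_pos: [0.4873, 0.2005, 0.11]
tcp_rot: [179.9, 30.0, 178.5]
wrist_force: [-0.4, 0.2, -1.1]
opening: 0.0064
grasp_force: 98.5
```

play_rows([
  {"grip": 255,"linear": [-0.01,-0.5,0],"delta_rot": [0,0,0]},
  {"grip": 255,"linear": [-0.02,-1,0],"delta_rot": [0,0,0]},
  {"grip": 255,"linear": [-0.04,-1.5,0],"delta_rot": [0,0,0]},
  {"grip": 255,"linear": [-0.05,-2,0],"delta_rot": [0,0,0]},
  {"grip": 255,"linear": [-0.06,-2.5,0],"delta_rot": [0,0,0]},
  {"grip": 255,"linear": [-0.07,-3,0],"delta_rot": [0,0,0]},
  {"grip": 255,"linear": [-0.08,-3.3,0],"delta_rot": [0,0,0]},
  {"grip": 255,"linear": [-0.08,-3.5,0],"delta_rot": [0,0,0]},
  {"grip": 255,"linear": [-0.09,-3.5,0],"delta_rot": [0,0,0]},
])

```text
time: 28.3
ee_pos: [0.4864, 0.1659, 0.1099]
tcp_rot: [179.9, 30.0, 178.6]
wrist_force: [-0.1, -0.1, -0.7]
opening: 0.0067
grasp_force: 98.5
```

play_rows([
  {"grip": 255,"linear": [0,-0.15,0],"delta_rot": [0,0,0]},
  {"grip": 255,"linear": [-0.01,-0.3,0],"delta_rot": [0,0,0]},
  {"grip": 255,"linear": [-0.01,-0.4,0],"delta_rot": [0,0,0]},
  {"grip": 255,"linear": [-0.01,-0.5,0],"delta_rot": [0,0,0]},
  {"grip": 255,"linear": [-0.01,-0.5,0],"delta_rot": [0,0,0]},
])

```text
time: 28.8
ee_pos: [0.4864, 0.1626, 0.1101]
tcp_rot: [179.7, 30.0, 178.6]
wrist_force: [0.9, 9.0, -2.6]
opening: 0.007
grasp_force: 98.5
```

play_rows([
  {"grip": 255,"linear": [0,0.1,0],"delta_rot": [0,0,0]},
  {"grip": 165,"linear": [0,0.1,0],"delta_rot": [0,0,0]},
  {"grip": 165,"linear": [0,0.1,0],"delta_rot": [0,0,0]},
  {"grip": 165,"linear": [0,0.1,0],"delta_rot": [0,0,0]},
  {"grip": 165,"linear": [-1,0.1,1.7],"delta_rot": [0,0,0]},
  {"grip": 165,"linear": [-3,0.1,5.2],"delta_rot": [0,0,0]},
  {"grip": 165,"linear": [-5,0.1,8.7],"delta_rot": [0,0,0]},
  {"grip": 165,"linear": [-7,-1,11],"delta_rot": [0,0.13,0]},
  {"grip": 165,"linear": [-9,-5,11],"delta_rot": [0,0.26,0]},
  {"grip": 165,"linear": [-9,-9.5,11],"delta_rot": [0,0.39,0]},
])

```text
time: 29.8
ee_pos: [0.3951, 0.0664, 0.2228]
tcp_rot: [-179.7, 7.6, 178.9]
wrist_force: [1.7, 1.7, -0.5]
opening: 0.0303
grasp_force: 0.0
```

```bash
python3 - <<'E'
from h import *
gob(450,-100,200,0)
for n in('top','side'): snap(n,n+'_j.png')
a=cv2.imread('pics/side_j.png')[150:225,210:310]; b=cv2.imread('pics/top_j.png')[190:265,190:290]
cv2.imwrite('pics/g4.png',np.hstack([cv2.resize(i,(400,300),interpolation=cv2.INTER_CUBIC) for i in(a,b)]))
E
python3 pin.py R
```

```text
pos [395.1  66.4 222.8] lin [5.49, -16.64, -2.28] rot [0.007, 0.133, -0.006] F [ 1.7  1.7 -0.5] T [0.03 0.03 0.03] op 30.3
top R 162 bend [ 542.7 -312.7] shank deg 163.8 cost 12.8
side R 276 bend [ 544.6 -309.4] shank deg 164.3 cost 11.73
```

View pics/g4.png

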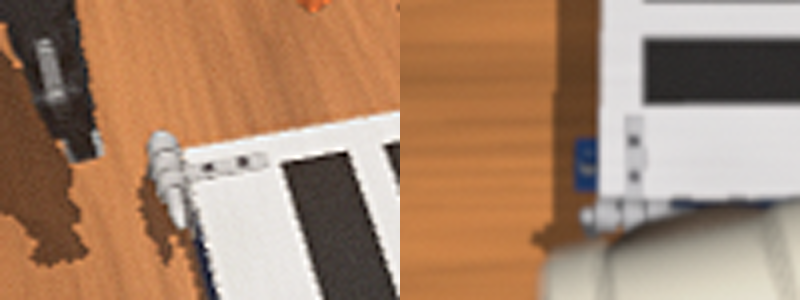

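```bash
python3 -c "
from h import *
go(534.6,-342.7,60,254.1)"
```

```text
lin [13.75, -40.72, -15.95] rot [-0.078, 0.12, 1.318]
```

play_rows([
  {"grip": 150,"linear": [0.5,-3,0],"delta_rot": [-0.008,0.012,0.132]},
  {"grip": 150,"linear": [2,-7.5,0],"delta_rot": [-0.016,0.024,0.264]},
  {"grip": 150,"linear": [3.5,-12,0],"delta_rot": [-0.023,0.036,0.396]},
  {"grip": 150,"linear": [5,-16.5,0],"delta_rot": [-0.031,0.048,0.528]},
  {"grip": 150,"linear": [6.5,-21,0],"delta_rot": [-0.039,0.06,0.66]},
  {"grip": 150,"linear": [8,-25.5,0],"delta_rot": [-0.047,0.072,0.792]},
  {"grip": 150,"linear": [9.5,-30,-1],"delta_rot": [-0.055,0.084,0.924]},
  {"grip": 150,"linear": [11,-34.5,-5],"delta_rot": [-0.062,0.096,1.056]},
  {"grip": 150,"linear": [12.5,-38.5,-9],"delta_rot": [-0.07,0.108,1.188]},
  {"grip": 150,"linear": [13.75,-40.72,-13],"delta_rot": [-0.078,0.12,1.318]},
])

```text
time: 31.0
ee_pos: [0.5264, -0.3208, 0.1162]
tcp_rot: [-179.9, -0.1, -105.2]
wrist_force: [0.2, 1.2, -0.1]
opening: 0.0349
grasp_force: 0.0
```

play_rows([
  {"grip": 150,"linear": [0,0,-2],"delta_rot": [0,0,0]},
  {"grip": 150,"linear": [0,0,-3],"delta_rot": [0,0,0]},
  {"grip": 150,"linear": [0,0,-3],"delta_rot": [0,0,0]},
  {"grip": 150,"linear": [0,0,-3],"delta_rot": [0,0,0]},
])

```text
time: 31.4
ee_pos: [0.5254, -0.3194, 0.0882]
tcp_rot: [-179.9, -0.0, -105.6]
wrist_force: [0.5, 0.0, 0.9]
opening: 0.0352
grasp_force: 0.0
```

```bash
python3 -c "
from h import *
go(534.6,-342.7,3.5,254.1)
print(bot.get_obs()['ee_pos'],bot.get_obs()['q'].round(0))
for n in('top','side'): snap(n,n+'_k.png')
a=cv2.imread('pics/side_k.png')[290:410,220:380]; b=cv2.imread('pics/top_k.png')[170:290,330:490]
cv2.imwrite('pics/g5.png',np.hstack([cv2.resize(i,(400,300),interpolation=cv2.INTER_CUBIC) for i in(a,b)]))
"
```

```text
lin [0.92, -2.33, -8.47] rot [0.001, 0.001, -0.006]
[ 0.5254495  -0.31936287  0.08817483] [ -31.   13.    4.   80.    0. -106.]
```

View pics/g5.png

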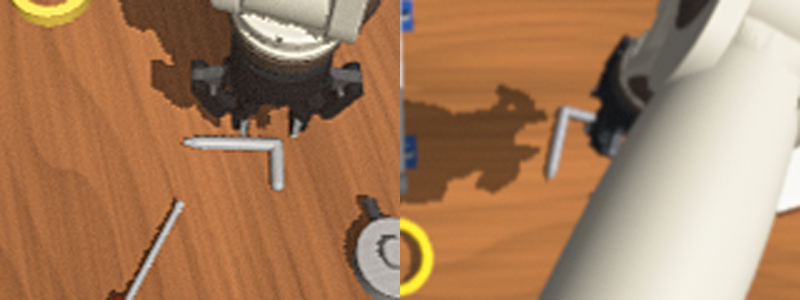

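play_rows([
  {"grip": 150,"linear": [0.5,-1.2,-2],"delta_rot": [0,0,0]},
  {"grip": 150,"linear": [0.92,-2.33,-4],"delta_rot": [0,0,0]},
  {"grip": 150,"linear": [0.92,-2.33,-6],"delta_rot": [0,0,0]},
  {"grip": 150,"linear": [0.92,-2.33,-6.5],"delta_rot": [0,0,0]},
  {"grip": 150,"linear": [0.92,-2.33,-6.5],"delta_rot": [0,0,0]},
  {"grip": 150,"linear": [0.92,-2.33,-6.5],"delta_rot": [0,0,0]},
])

```text
time: 32.1
ee_pos: [0.5344, -0.3439, 0.023]
tcp_rot: [-179.9, -0.0, -105.6]
wrist_force: [0.0, -0.5, -0.3]
opening: 0.0354
grasp_force: 0.0
```

```bash
python3 -c "
from h import *
go(534.6,-342.7,3.5,254.1)"
```

```text
lin [0.02, 0.12, -1.95] rot [0.0, 0.001, -0.005]
```

play_rows([
  {"grip": 150,"linear": [0,0.1,-1],"delta_rot": [0,0,0]},
  {"grip": 150,"linear": [0,0.1,-1.7],"delta_rot": [0,0,0]},
  {"grip": 150,"linear": [0,0.1,-1.9],"delta_rot": [0,0,0]},
  {"grip": 150,"linear": [0,0.1,-1.9],"delta_rot": [0,0,0]},
  {"grip": 255,"linear": [0,0.1,-1.9],"delta_rot": [0,0,0]},
  {"grip": 255,"linear": [0,0.1,-1.9],"delta_rot": [0,0,0]},
  {"grip": 255,"linear": [0,0.1,-1.9],"delta_rot": [0,0,0]},
  {"grip": 255,"linear": [0,0.1,-1.9],"delta_rot": [0,0,0]},
])

```text
time: 32.9
ee_pos: [0.534, -0.343, 0.0028]
tcp_rot: [180.0, 0.0, -105.6]
wrist_force: [-1.2, 0.6, 3.1]
opening: 0.0067
grasp_force: 98.3
```

play_rows([
  {"grip": 255,"linear": [0,0,3],"delta_rot": [0,0,0]},
  {"grip": 255,"linear": [0,0,7],"delta_rot": [0,0,0]},
  {"grip": 255,"linear": [0,0,11],"delta_rot": [0,0,-0.13]},
  {"grip": 255,"linear": [-1.5,1.5,13.5],"delta_rot": [0,0,-0.26]},
  {"grip": 255,"linear": [-3,3,13.5],"delta_rot": [0,0,-0.4]},
  {"grip": 255,"linear": [-5,5,13.5],"delta_rot": [0,0,-0.54]},
  {"grip": 255,"linear": [-7,8,13.5],"delta_rot": [0,0,-0.68]},
  {"grip": 255,"linear": [-9,10,13.5],"delta_rot": [0,0,-0.82]},
  {"grip": 255,"linear": [-11,12,13.5],"delta_rot": [0,0,-0.96]},
  {"grip": 255,"linear": [-12,13,13],"delta_rot": [0,0,-1.1]},
])

```text
time: 33.9
ee_pos: [0.4126, -0.2116, 0.1327]
tcp_rot: [180.0, 0.1, -169.0]
wrist_force: [-0.1, -0.7, -1.5]
opening: 0.0066
grasp_force: 98.5
```

```bash
python3 -c "
from h import *
gob(413.1,-201.2,91.3)"
```

```text
pos [ 412.6 -211.6  132.7] lin [0.05, 1.04, -4.14] rot [-0.001, 0.001, -0.217] F [-0.1 -0.7 -1.5] T [-0.06 -0.03  0.05] op 6.6
```

play_rows([
  {"grip": 255,"linear": [0,0,-1],"delta_rot": [0,0,-0.12]},
  {"grip": 255,"linear": [0,0.5,-2.5],"delta_rot": [0,0,-0.217]},
  {"grip": 255,"linear": [0.05,1,-4],"delta_rot": [0,0,-0.217]},
  {"grip": 255,"linear": [0.05,1,-4.1],"delta_rot": [0,0,-0.217]},
  {"grip": 255,"linear": [0.05,1,-4.1],"delta_rot": [0,0,-0.217]},
  {"grip": 255,"linear": [0.05,1,-4.1],"delta_rot": [0,0,-0.217]},
])

```text
time: 34.5
ee_pos: [0.4146, -0.2031, 0.0918]
tcp_rot: [180.0, 0.1, 179.0]
wrist_force: [0.2, 0.7, -0.8]
opening: 0.0065
grasp_force: 98.4
```

```bash
python3 -c "
from h import *
gob(413.1,-201.2,91.3)
for n in('top','side'): snap(n,n+'_m.png')
a=cv2.imread('pics/side_m.png')[220:325,210:350]; b=cv2.imread('pics/top_m.png')[190:295,290:430]
cv2.imwrite('pics/g6.png',np.hstack([cv2.resize(i,(400,300),interpolation=cv2.INTER_CUBIC) for i in(a,b)]))
"; python3 t.py -1 -170 -124; python3 t.py -1 -200 -130
```

```text
pos [ 414.6 -203.1   91.8] lin [-0.15, 0.19, -0.05] rot [-0.0, 0.001, -0.006] F [ 0.2  0.7 -0.8] T [-0.06  0.06 -0.01] op 6.5
top shank 62 y -169.0 -125.0 x 444.0 449.0 453.2 ztop 103.4 slope dx/dy 0.054 dz/dy -0.083
top knuckle 61 y -104.0 -91.0 x 437.8 453.7 472.9 ztop 106.5 slope dx/dy -0.619 dz/dy 0.392
side shank 11 y -170.0 -163.0 x 446.8 452.9 456.2 ztop 99.8 slope dx/dy 1.019 dz/dy -0.216
side knuckle few 0
top shank 101 y -200.0 -131.0 x 443.6 447.9 452.9 ztop 103.3 slope dx/dy 0.034 dz/dy -0.009
top knuckle 59 y -103.0 -91.0 x 437.7 453.6 472.4 ztop 107.7 slope dx/dy -0.355 dz/dy 0.237
side shank 67 y -200.0 -163.0 x 445.6 450.5 455.7 ztop 101.3 slope dx/dy 0.116 dz/dy -0.029
side knuckle few 0
```

View pics/g6.png

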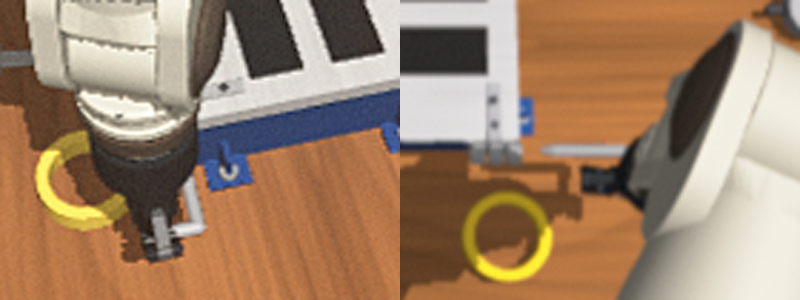

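play_rows([
  {"grip": 255,"linear": [-0.2,0,-0.07],"delta_rot": [0,0,-0.006]},
  {"grip": 255,"linear": [-0.2,0.3,-0.07],"delta_rot": [0,0,-0.006]},
  {"grip": 255,"linear": [-0.18,0.8,-0.07],"delta_rot": [0,0,-0.006]},
  {"grip": 255,"linear": [-0.17,1.3,-0.07],"delta_rot": [0,0,-0.006]},
  {"grip": 255,"linear": [-0.16,1.8,-0.07],"delta_rot": [0,0,-0.006]},
  {"grip": 255,"linear": [-0.14,2.3,-0.07],"delta_rot": [0,0,-0.006]},
  {"grip": 255,"linear": [-0.13,2.8,-0.07],"delta_rot": [0,0,-0.006]},
  {"grip": 255,"linear": [-0.13,2.8,-0.07],"delta_rot": [0,0,-0.006]},
  {"grip": 255,"linear": [-0.13,2.8,-0.07],"delta_rot": [0,0,-0.006]},
])

```text
time: 35.7
ee_pos: [0.413, -0.1747, 0.0906]
tcp_rot: [180.0, 0.0, 178.6]
wrist_force: [0.5, 0.0, -1.0]
opening: 0.0068
grasp_force: 98.4
```

```bash
python3 -c "
from h import *
gob(414,-173,91)"; python3 t.py -1 -170 -108
```

```text
pos [ 413.  -174.7   90.6] lin [0.1, 0.17, 0.04] rot [-0.001, 0.001, 0.0] F [ 0.5  0.  -1. ] T [ 0.08  0.11 -0.01] op 6.8
top shank 85 y -170.0 -108.0 x 441.7 447.0 453.2 ztop 102.3 slope dx/dy 0.086 dz/dy -0.042
top knuckle 63 y -104.0 -91.0 x 437.9 453.3 472.6 ztop 106.7 slope dx/dy -0.255 dz/dy -0.019
side shank 65 y -169.0 -126.0 x 444.9 450.1 454.8 ztop 99.6 slope dx/dy 0.087 dz/dy -0.011
side knuckle 17 y -104.0 -91.0 x 467.2 470.8 473.9 ztop 86.1 slope dx/dy 0.02 dz/dy 0.028
```

```bash
python3 - <<'E'
from h import *
for n in('top','side'):
    p=snap(n); q=cloud(p).reshape(-1,3)*1000; h=cv2.cvtColor(p['color'],cv2.COLOR_RGB2HSV).reshape(-1,3)
    m=(h[:,2]>60)&(h[:,1]<90)&(q[:,2]>88)&(q[:,2]<112)&(q[:,0]>425)&(q[:,0]<468)
    for y in range(-182,-50,8):
        g=q[m&(abs(q[:,1]-y)<4)]
        if len(g)>4: print(n,y,len(g),(g[:,0].min()+g[:,0].max()).round(1)/2,g[:,0].mean().round(1),'w',np.ptp(g[:,0]).round(1),'z',np.percentile(g[:,2],85).round(1))
E
```

```text
top -166 10 445.5 446.2 w 8.0 z 101.1
top -158 12 445.65 445.6 w 8.5 z 100.7
top -150 12 445.8 445.7 w 8.6 z 100.7
top -142 12 446.25 446.1 w 8.2 z 101.4
top -134 12 446.2 446.3 w 8.0 z 101.2
top -126 11 446.6 446.8 w 8.3 z 102.2
top -118 12 449.4 449.5 w 9.0 z 101.8
top -110 11 448.9 449.6 w 11.2 z 101.9
top -102 20 452.1 449.8 w 29.0 z 107.6
top -94 29 451.85 449.0 w 29.1 z 106.9
top -86 19 452.2 450.7 w 29.4 z 107.3
top -78 28 452.45 449.4 w 28.9 z 108.1
top -70 15 452.3 449.6 w 24.1 z 107.0
top -62 25 451.25 449.7 w 26.8 z 107.5
top -54 20 452.6 451.6 w 29.4 z 104.6
side -182 31 441.9 442.0 w 21.3 z 99.4
side -174 29 440.8 442.1 w 26.2 z 99.7
side -166 13 448.75 448.4 w 10.7 z 99.9
side -158 14 449.4 449.2 w 10.2 z 99.4
side -150 14 449.8 449.6 w 9.9 z 100.3
side -142 13 449.85 449.8 w 10.7 z 99.8
side -134 10 450.3 450.6 w 8.9 z 99.6
```

play_rows([
  {"grip": 255,"linear": [0.01,0.5,0],"delta_rot": [0,0,0]},
  {"grip": 255,"linear": [0.02,1,0],"delta_rot": [0,0,0]},
  {"grip": 255,"linear": [0.04,1.5,0],"delta_rot": [0,0,0]},
  {"grip": 255,"linear": [0.05,2,0],"delta_rot": [0,0,0]},
  {"grip": 255,"linear": [0.06,2.5,0],"delta_rot": [0,0,0]},
  {"grip": 255,"linear": [0.06,2.5,0],"delta_rot": [0,0,0]},
])

```text
time: 36.5
ee_pos: [0.4136, -0.1492, 0.0906]
tcp_rot: [179.9, 0.0, 178.6]
wrist_force: [-0.6, 0.4, -1.5]
opening: 0.0068
grasp_force: 98.6
```

play_rows([
  {"grip": 255,"linear": [0.01,0.5,0],"delta_rot": [0,0,0]},
  {"grip": 255,"linear": [0.02,1,0],"delta_rot": [0,0,0]},
  {"grip": 255,"linear": [0.04,1.5,0],"delta_rot": [0,0,0]},
  {"grip": 255,"linear": [0.05,2,0],"delta_rot": [0,0,0]},
  {"grip": 255,"linear": [0.06,2.5,0],"delta_rot": [0,0,0]},
  {"grip": 255,"linear": [0.07,3,0],"delta_rot": [0,0,0]},
  {"grip": 255,"linear": [0.08,3.5,0],"delta_rot": [0,0,0]},
  {"grip": 255,"linear": [0.08,3.6,0],"delta_rot": [0,0,0]},
  {"grip": 255,"linear": [0.08,3.6,0],"delta_rot": [0,0,0]},
])

```text
time: 37.4
ee_pos: [0.4144, -0.1136, 0.0905]
tcp_rot: [180.0, 0.0, 178.6]
wrist_force: [0.6, -0.7, -1.1]
opening: 0.0066
grasp_force: 98.6
```

play_rows([
  {"grip": 255,"linear": [0,0.2,0],"delta_rot": [0,0,0]},
  {"grip": 255,"linear": [0.01,0.35,0],"delta_rot": [0,0,0]},
  {"grip": 255,"linear": [0.01,0.5,0],"delta_rot": [0,0,0]},
  {"grip": 255,"linear": [0.02,0.6,0],"delta_rot": [0,0,0]},
  {"grip": 255,"linear": [0.02,0.7,0],"delta_rot": [0,0,0]},
  {"grip": 255,"linear": [0.02,0.7,0],"delta_rot": [0,0,0]},
])

```text
time: 38.0
ee_pos: [0.4146, -0.1067, 0.0906]
tcp_rot: [180.0, 0.0, 178.6]
wrist_force: [0.3, -0.6, -1.1]
opening: 0.0069
grasp_force: 98.6
```

play_rows([
  {"grip": 255,"linear": [0,0.1,0],"delta_rot": [0,0,0]},
  {"grip": 255,"linear": [0,0.2,0],"delta_rot": [0,0,0]},
  {"grip": 255,"linear": [0,0.3,0],"delta_rot": [0,0,0]},
  {"grip": 255,"linear": [0,0.3,0],"delta_rot": [0,0,0]},
])

```text
time: 38.4
ee_pos: [0.4146, -0.1043, 0.0906]
tcp_rot: [-180.0, 0.0, 178.5]
wrist_force: [-0.8, -5.2, -1.1]
opening: 0.007
grasp_force: 98.7
```

play_rows([
  {"grip": 255,"linear": [0,0.1,0],"delta_rot": [0,0,0]},
  {"grip": 255,"linear": [0,0.1,0],"delta_rot": [0,0,0]},
  {"grip": 255,"linear": [0,-0.1,0],"delta_rot": [0,0,0]},
  {"grip": 165,"linear": [0,-0.1,0],"delta_rot": [0,0,0]},
  {"grip": 165,"linear": [0,-0.1,0],"delta_rot": [0,0,0]},
  {"grip": 165,"linear": [0,-0.1,0],"delta_rot": [0,0,0]},
  {"grip": 165,"linear": [0,-0.1,2],"delta_rot": [0,0,0]},
  {"grip": 165,"linear": [0,-0.1,6],"delta_rot": [0,0,0]},
  {"grip": 165,"linear": [0,-0.1,10.5],"delta_rot": [0,0,0]},
  {"grip": 165,"linear": [-2,-4,14],"delta_rot": [0,0,0]},
])

```text
time: 39.4
ee_pos: [0.398, -0.1378, 0.2293]
tcp_rot: [179.9, 0.2, 178.8]
wrist_force: [1.3, -1.4, -0.4]
opening: 0.0301
grasp_force: 0.0
```

play_rows([
  {"grip": 165,"linear": [-2,-4,0],"delta_rot": [0,0,0]},
  {"grip": 165,"linear": [-4,-8,2],"delta_rot": [0,0,0]},
  {"grip": 165,"linear": [-6,-12,3],"delta_rot": [0,0,0]},
  {"grip": 165,"linear": [-7,-16,3],"delta_rot": [0,0,0]},
  {"grip": 165,"linear": [-7,-20,3],"delta_rot": [0,0,0]},
  {"grip": 165,"linear": [-7,-24,3],"delta_rot": [0,0,0]},
  {"grip": 165,"linear": [-7,-26,3],"delta_rot": [0,0,0]},
  {"grip": 165,"linear": [-7,-26,3],"delta_rot": [0,0,0]},
])

```text
time: 40.2
ee_pos: [0.3264, -0.4016, 0.2556]
tcp_rot: [179.9, -0.0, 178.4]
wrist_force: [-0.6, 0.4, -0.4]
opening: 0.0305
grasp_force: 0.0
```

```bash
python3 - <<'E'
from h import *
for n in('top','side'):
    p=snap(n,n+'_z.png'); q=cloud(p).reshape(-1,3)*1000
    for nm,m in(('L',(q[:,1]>140)&(q[:,1]<200)),('R',(q[:,1]<-85)&(q[:,1]>-140))):
        g=q[m&(q[:,2]>80)&(q[:,2]<112)&(q[:,0]>430)&(q[:,0]<466)]; print(n,nm,g[:,1].min().round(1),g[:,1].max().round(1))
s=cv2.imread('pics/side_z.png')
a=s[150:225,215:315]; b=s[225:300,215:315]; t=cv2.imread('pics/top_z.png'); c=t[210:285,200:300]; d=t[210:285,290:390]
r=lambda i:cv2.resize(i,(400,300),interpolation=cv2.INTER_CUBIC)
cv2.imwrite('pics/g7.png',np.vstack([np.hstack([r(a),r(b)]),np.hstack([r(c),r(d)])]))
E
python3 l.py
```

```text
top L 140.0 166.6
top R -115.1 -85.5
top far edge 706.3 671
top far edge 702.5 640
side far edge 709.4 519
side far edge 706.1 719Traceback (most recent call last):
  File "<stdin>", line 5, in <module>
    return umr_minimum(a, axis, None, out, keepdims, initial, where)
ValueError: zero-size array to reduction operation minimum which has no identity
```

```bash
python3 - <<'E'
from h import *
snap('top','top_z.png'); snap('side','side_z.png')
s=cv2.imread('pics/side_z.png'); t=cv2.imread('pics/top_z.png')
r=lambda i:cv2.resize(i,(400,300),interpolation=cv2.INTER_CUBIC)
cv2.imwrite('pics/g7.png',np.vstack([np.hstack([r(s[150:225,215:315]),r(s[225:300,215:315])]),np.hstack([r(t[210:285,200:300]),r(t[210:285,290:390])])]))
E
```

```text
(no output)
```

View pics/g7.png

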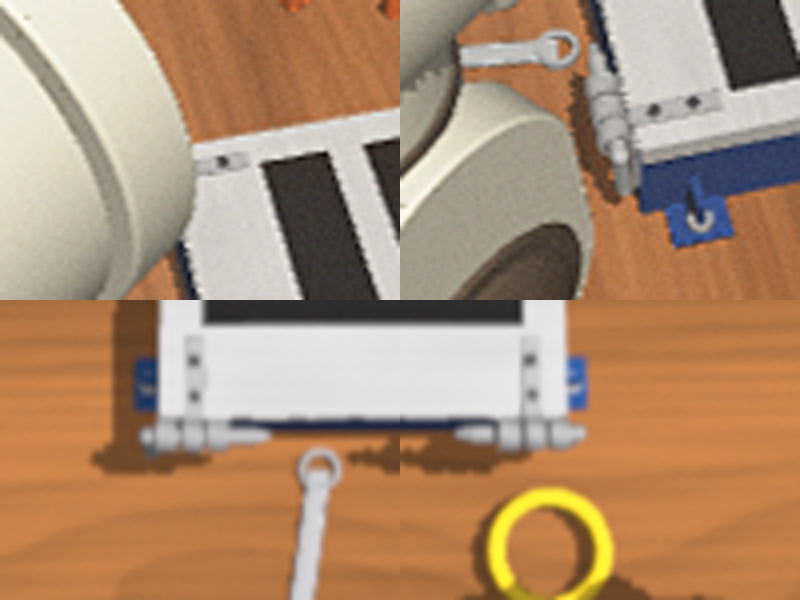

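The final picture shows both pins through their hinges. Their handles stick out 18 px (about 12 mm) beyond the lid edge on each side, which is where they should be when fully home. The lid is home, so I'm handing in.

```bash
python3 -c "
from workcell import bot
print(bot.job_done())"
```

```text
the job is handed in; nothing more can be done
None
```

All four ballast weights are upright in the box, the lid is fully home with the knuckles lined up, both pins are in up to their handles, and the job is handed in at about 40 s of the 210 s allowed (no verdict was returned).

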